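# Hook the rest bracket into its slotted upright and lock it

### The arm

A 7-joint arm with a two-finger parallel gripper is mounted at the origin on the work surface. World frame = base frame: x ahead of the robot, y to its left, z up, the work surface at z = 0. Lengths are in mm, angles in rad, forces in N, time in s.
With the tool pointing down it reaches from about 400 to 925 mm from the base axis. Payload 5.6 kg.
Tool frame: the origin (TCP) lies at the very end of the fingers, on their centre line; the grasp point (between the pads) lies 19 mm behind it; x points along the fingers, z is the direction in which the jaws open and shut, and the axes are right-handed (so a half turn about x gives the same grasp; the last joint's range is limited). The gripper opens to 85 mm and grips with 20 to 120 N. Pads are 22 mm wide; open, the fingers measure 114 mm over their backs; the gripper's body (76 mm by 85 mm) begins 54 mm behind the grasp point. The pads swing forward as they close: fully open they stand 13 mm farther back than shut.
Start: joints at [-1.208, 0.468, -0.012, 1.603, 0.006, 1.071, -0.056], TCP at [256.632, 597.202, 192.49] pointing down, gripper open.
Joint ranges: [-2.53, 2.53], [-0.31, 2.02], [-1.57, 1.55], [0.28, 2.44], [-1.29, 4.43], [0.15, 1.84], [-2.92, 2.92]. Speed limits (rad/s): [2.57, 2.57, 3.14, 3.14, 3.14, 3.14, 3.14].

### API

Orientations are given as a unit quaternion [w, x, y, z].
In Python, from station import * gives the robot as it stands. The module is installed in compiled form; this text tells all that it offers.
- The arm moves only by the tool arm_command, never from a script. Its argument "increments" is text: rows parted by semicolons, each of 5 numbers parted by spaces: the closure, from 0 (fully open) to 1 (shut), then the shift along the tool's x, y, z in mm, then the turn about the tool's x in degrees. In form: gripper x y z spin; .... A call has 1 to 20 rows; each row is the pose to reach, as a shift and turn from the pose measured when the call began, along the tool's axes at that moment; what a row does not reach only later rows make up. A row lasts 1/8 s, in which the tool goes at most 62.5 mm and 10.7 degrees, less where a joint would pass 70% of its speed; a pose out of reach is approached as far as the arm can. A call with a gripper value outside its range is refused whole. The fingers move at their own pace and stop on an object; "squeeze" is the grip in N (left out, the last holds). Time passes only in rows, so rows that repeat a pose let the fingers close. It gives the time, the measured TCP pose, the force and the opening at its end, in the units of the state.
- get_state(): the state, without advancing time (a new reading comes with each control period).
- camera(name): name is "side" or "top" or "wrist"; returns a dict with "pixels" (384x512x3 uint8, red, green, blue), "K" (3x3 intrinsics, pixels), "distortion" ([k1, k2, p1, p2, k3] as OpenCV has them; the pictures are not rectified), "cam_to_world" (4x4, takes a point from camera to world coordinates). Camera axes: x right, y up, looking along -z (the intrinsics and any distortion apply to the point x, -y, -z); pixel columns grow to the right and rows downward; lengths in mm; the calibration is good to about 2 mm. A picture is of the moment at which its call begins. There is no depth.
- close_job(): hands the job in, once; it reports no verdict.
The state is a dict: "clock": time; "joints": joint angles; "joint_vel": joint speeds; "effort": joint torques, N m; "eef_pos": TCP position; "eef_rot": TCP orientation; "wrist_force": force on the tool from outside, world axes, zero at the start; "wrist_torque": the same for the moment, N m; "finger_gap": finger opening in mm.
Only numpy, scipy, OpenCV 4.12 (cv2) and the standard library are available. Lean on these libraries where they do the work, as an engineer would, in place of code of your own. Each camera call takes 0.05 s, during which the arm holds its last target.

### The job

Pull out the shelf's grey tray, take the aluminium bracket out of it and hook the bracket into the upper slot of the slotted upright on top of the shelf, so that it hangs on the two spring catches, and let go of it there. Then press its pad down until the bracket snaps fully home under the catches, and finish with the tray pushed fully back in. Leave the vase, phone stand, mug and remote control where they are.

Things in the scene. Friction and masses are not known exactly. Their poses are not given: they have to be found in the camera images.
- tray (a joint): Grey plastic pull-out tray in the cedar shelf's lower level: 0 = fully home, up to 0.13 m = fully out towards the shelf's front; about 1.5 N of friction, it stays where left. Fully home, its front stands 50 mm out from the top board. Front wall 5 mm thick, 310 mm wide, top edge 85 mm above the table; floor 18 mm, other walls and a divider 60 mm above the table.
- tray_pull (a point): Point on the tray over the free front part of its narrow right compartment (105 mm wide, 80 mm deep before the fixed cartridges), at the height of the front wall's top edge, 23 mm behind the wall's inner and 28 mm behind its outer face; tray home: 22 mm in front of the top board. Closed fingers lowered here can hook the wall and pull. x points inwards (closing), y left, z up.
- shelf_front (a point): Middle of the front upper edge of the fixed cedar shelf's top board (360 mm wide, 240 mm deep, 18 mm thick, upper face 110 mm above the table); x axis to the shelf's back, y to its left, z up. The tray below has a wide left compartment (195 by 150 mm) with the bracket in it.
- bracket_grip (a point): Grip point in the arm of the aluminium bracket (0.17 kg), 22 mm above its flat underside, on which it stands in the tray's left compartment, hook to the back. x along the arm to the hook, z up. Arm 24 mm wide, 30 high, from 57 mm ahead to 38 mm behind this point, with a 42 mm high end lip. Back plate 28 mm wide, 50 high, its rear face 62 mm ahead, with side ears, 41 mm over both.
- bracket_hook (a point): Middle of the back plate's rear face, 38 mm above the bracket's underside, at the lower edges of the 6 mm high ears and hook neck. Axes as bracket_grip. The hook is 12 mm wide: its neck, 6 mm high, reaches 6.5 mm back from the plate; the lip behind it is 5 mm thick, hanging from the neck's top to 22 mm below this point (28 mm high in all).
- bracket_pad (a point): Middle of the round black press pad (20 mm across) on top of the bracket's ledge (28 mm wide, from the plate to 37 mm in front of the plate's rear face), 22 mm in front of the plate's rear face and 50 mm above the underside. Axes as bracket_grip. The whole bracket reaches 100 mm in front of the plate's rear face, so when hung it stands out above the tray.
- slot (a point): Middle of the lower edge of the upper slot, on the front face of the fixed grey upright (64 mm wide, 116 high, front plate 4 thick, open back), 64 mm above the shelf's top. x into the slot, y left, z up. The slot is 18 mm wide, 40 high, upwards from here. To hook: bring the bracket in level and square along x, bracket_hook 23 to 33 mm above here, till plate meets face, then lower.
- catches (a point): Midway between the two sprung steel catches beside the upper slot, 7.5 mm above slot and 4 mm before the face: the noses are 34 mm apart, 14 mm high, sloped above. The lowered bracket's ears rest on the slopes, bracket_hook about 15 mm above slot; it hangs so by itself, tip a little low. 6 to 10 N on the pad snaps the ears under: locked, bracket_hook level with slot.
- vase: White ceramic vase, 62 mm across, 92 mm high, at the left on the shelf's top; bystander. Origin under its middle.
- phone_stand: Aluminium phone stand, 75 by 70 mm, 90 mm high, at the right on the shelf's top; bystander. Origin under its middle.
- mug: Blue ceramic mug, 76 mm across, 90 mm high, on the table left of the shelf; bystander. Origin under its middle.
- remote: Black remote control, 150 by 42 by 16 mm, lying on the table right of the shelf; bystander. Origin under its middle.
Not all that is in view belongs to the job. Leave any blue look-alike of the part that bears bracket_grip alone.

How it is judged (in metres and radians):
On the way, in this order (a step that is already met when the one before it is completed fails the run):
1. the tray is pulled out by at least 70 mm (value of joint tray above 0.07 m), for 0.1 s.
2. the bracket hangs by its hook in the upper slot, resting on the catches (5 to 26 mm above its locked height), and the fingers have let go of it (x of bracket_hook in the frame of slot between -0.007 and 0.004 m and y of bracket_hook in the frame of slot between -0.006 and 0.006 m and z of bracket_hook in the frame of slot between 0.005 and 0.026 m and contact force between the fingers and bracket below 0.05 N), for 0.2 s.
3. the bracket is pressed down and locked under the catches (z of bracket_hook in the frame of slot below 0.003 m), for 0.2 s.
At the end, for the whole second after the job is handed in: The bracket is locked in the upper slot: bracket_hook within 5 mm of the slot point sideways and in depth, at most 3 mm above it, in line with it within 0.15 rad and at rest; the tray is home to within 6 mm (x of bracket_hook in the frame of slot between -0.005 and 0.004 m and y of bracket_hook in the frame of slot between -0.005 and 0.005 m and z of bracket_hook in the frame of slot between -0.004 and 0.003 m and angle between the x axis of bracket_hook and the x axis of slot, either way round below 0.15 rad and linear speed of bracket below 0.02 m/s and value of joint tray below 0.006 m); the robot touches nothing.
It fails at once if the vase was moved more than 25 mm or tipped (distance of vase from where it was at the start of the episode above 0.025 m or angle between vase's own z axis and vertical above 0.4 rad).
It fails at once if the phone stand was moved more than 25 mm (distance of phone_stand from where it was at the start of the episode above 0.025 m).
It fails at once if the mug was moved more than 25 mm or tipped (distance of mug from where it was at the start of the episode above 0.025 m or angle between mug's own z axis and vertical above 0.4 rad).
It fails at once if the remote control was moved more than 25 mm (distance of remote from where it was at the start of the episode above 0.025 m).
It also fails if it takes over 61 s, if anything falls off the work surface, if the arm or the gripper's body presses on something with over 40 N, if the wrist force passes 120 N, or if a joint passes its speed limit or range.

## Working session

There is one attempt and no reset: what is moved stays moved. The work goes in short steps, Python scripts to look and compute and a tool call to move; the robot and the scene stay as the last step left them, time stands still between calls to the robot, and variables do not carry over. Pictures are saved under pics/ and viewed, and the job is handed in when it is done.

Besides the shell and the picture viewer there is one more tool, called after "Request:" as name(argument=value, ...), one argument or row to a line, values as JSON. arm_command: Moves the arm, as the interface text tells. Its arguments: {"type":"object","properties":{"increments":{"type":"string"},"squeeze":{"type":"number"}},"required":["increments"]}

```bash
mkdir -p pics; python3 - <<'E'
from station import *
import cv2
s=get_state()
for k in s: print(k,s[k])
for n in ["side","top","wrist"]:
    c=camera(n); cv2.imwrite(f"pics/{n}0.png",c["pixels"][:,:,::-1])
    print(n,c["K"],c["distortion"],c["cam_to_world"])
E
```

```text
clock 0.0
joints [-1.20796519  0.46841594 -0.01163845  1.60366499  0.00602772  1.0713966
 -0.05629279]
joint_vel [-0.00033304  0.00157424  0.00051743 -0.00100618 -0.00146482  0.00060997
  0.00072931]
effort [-6.38541678e-04 -5.32391810e+01  2.13450211e-02 -2.51300329e+01
  1.14574356e-02  7.87429250e-03  2.17424389e-05]
eef_pos [256.40638795 596.57875669 191.49615226]
eef_rot [ 0.58998812 -0.38937409  0.59102493  0.38857607]
wrist_force [ 0.30927035  0.28059006 -0.22963191]
wrist_torque [-0.00314051  0.03230927 -0.01595492]
finger_gap 85.43688280734975
side [[460.92315726   0.         254.75248727]
 [  0.         460.92315726 193.60176361]
 [  0.           0.           1.        ]] [-0.12862323  0.          0.          0.          0.        ] [[ 7.71807703e-01  4.28368353e-01 -4.69907888e-01  1.01465861e+02]
 [-6.35747520e-01  5.06217369e-01 -5.82725549e-01 -6.46120764e+02]
 [-1.17456486e-02  7.48494842e-01  6.63036583e-01  8.72076505e+02]
 [ 0.00000000e+00  0.00000000e+00  0.00000000e+00  1.00000000e+00]]
top [[350.71228606   0.         252.57890894]
 [  0.         350.71228606 188.05630331]
 [  0.           0.           1.        ]] [-0.08248581  0.          0.          0.          0.        ] [[-1.97708244e-02  9.84459840e-01 -1.74493377e-01  4.34108296e+02]
 [-9.99768387e-01 -1.79825257e-02  1.18237774e-02  1.01251194e+01]
 [ 8.50220239e-03  1.74686728e-01  9.84587355e-01  1.25596624e+03]
 [ 0.00000000e+00  0.00000000e+00  0.00000000e+00  1.00000000e+00]]
wrist [[317.79065677   0.         250.29979712]
 [  0.         317.79065677 186.13559783]
 [  0.           0.           1.        ]] [-0.02347333  0.          0.          0.          0.        ] [[ 3.94402341e-01 -8.79142530e-01 -2.67498046e-01  1.88322760e+02]
 [ 9.18935175e-01  3.76617524e-01  1.17121237e-01  6.26637117e+02]
 [-2.22180928e-03 -2.92006254e-01  9.56413828e-01  3.72207559e+02]
 [ 0.00000000e+00  0.00000000e+00  0.00000000e+00  1.00000000e+00]]
```

View pics/side0.png

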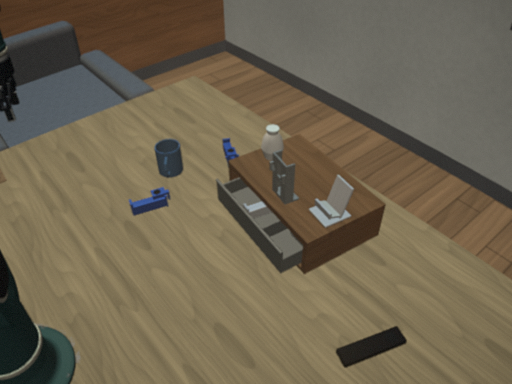

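View pics/top0.png

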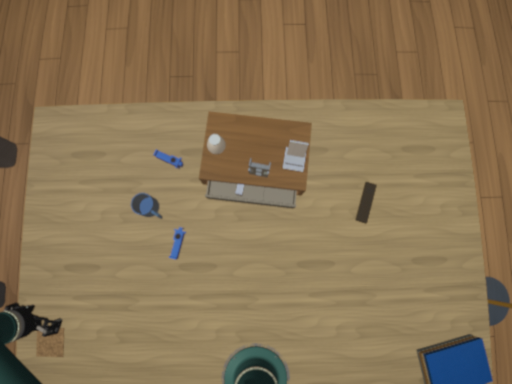

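View pics/wrist0.png

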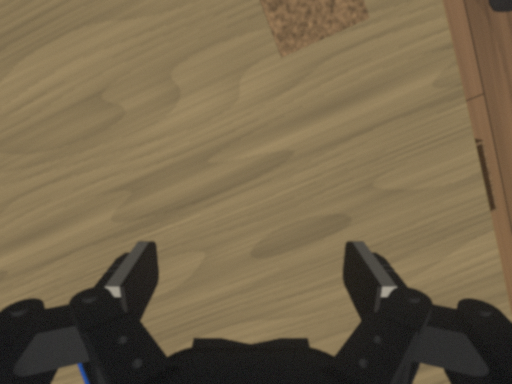

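```bash
cat > h.py <<'E'
import numpy as np, cv2
from station import *
def ray(c,uv):
    uv=np.array(uv,float).reshape(-1,1,2)
    n=cv2.undistortPoints(uv,c["K"],np.array(c["distortion"])).reshape(-1,2)
    d=np.c_[n[:,0],-n[:,1],-np.ones(len(n))]
    T=np.array(c["cam_to_world"]); return T[:3,3],d@T[:3,:3].T
def onplane(c,uv,z):
    o,d=ray(c,uv); return o+d*((z-o[2])/d[:,2])[:,None]
def proj(c,P):
    T=np.array(c["cam_to_world"]);p=(np.array(P,float).reshape(-1,3)-T[:3,3])@T[:3,:3]
    p=p*[1,-1,-1]
    return cv2.projectPoints(p.reshape(-1,1,3),np.zeros(3),np.zeros(3),c["K"],np.array(c["distortion"]))[0].reshape(-1,2)
def tri(c1,u1,c2,u2):
    o1,d1=ray(c1,u1);o2,d2=ray(c2,u2);d1=d1[0]/np.linalg.norm(d1[0]);d2=d2[0]/np.linalg.norm(d2[0])
    t=np.linalg.lstsq(np.c_[d1,-d2],o2-o1,rcond=None)[0]
    a=o1+t[0]*d1;b=o2+t[1]*d2;return (a+b)/2,np.linalg.norm(a-b)
def crop(c,x0,y0,x1,y1,f,name):
    im=np.ascontiguousarray(c["pixels"][y0:y1,x0:x1,::-1]);im=cv2.resize(im,None,fx=f,fy=f,interpolation=cv2.INTER_CUBIC)
    for k in range(0,x1-x0,10): cv2.line(im,(k*f,0),(k*f,8 if k%50 else 20),(0,255,255),1)
    for k in range(0,y1-y0,10): cv2.line(im,(0,k*f),(8 if k%50 else 20,k*f),(0,255,255),1)
    cv2.imwrite(f"pics/{name}.png",im)
def R(s=None):
    from scipy.spatial.transform import Rotation as Ro
    q=(s or get_state())["eef_rot"];return Ro.from_quat([q[1],q[2],q[3],q[0]]).as_matrix()
E
python3 - <<'E'
from h import *
print(R().round(3))
c=camera("top");crop(c,190,100,320,220,6,"top1")
c=camera("side");crop(c,205,115,395,275,4,"side1")
E
```

```text
[[-0.    -0.919  0.395]
 [-0.001  0.395  0.919]
 [-1.    -0.    -0.001]]
```

View pics/top1.png

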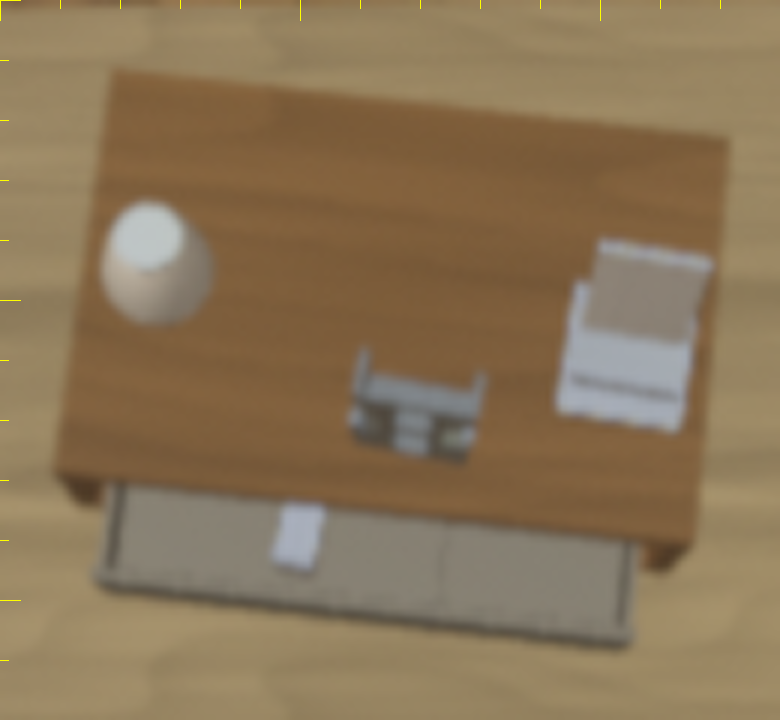

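View pics/side1.png

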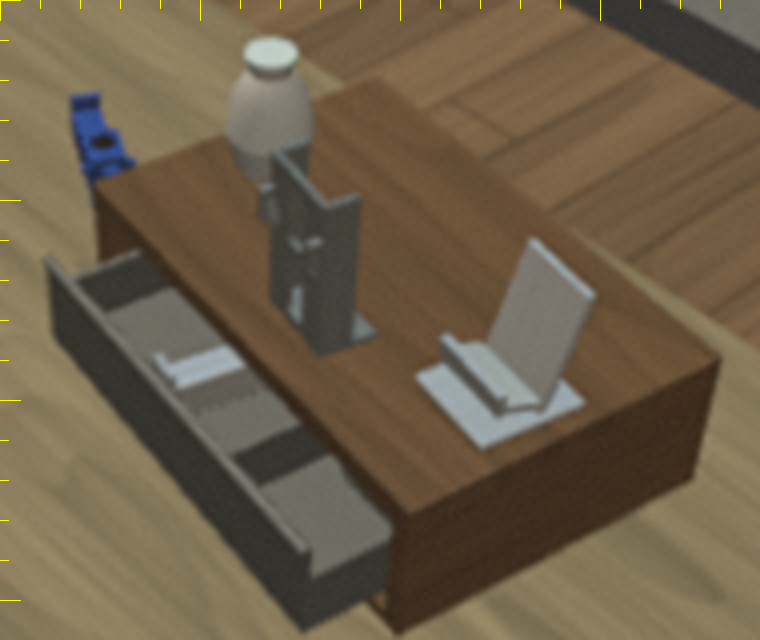

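The top crop shows the board's corners (FL ≈ (57,475), FR ≈ (693,545), BL ≈ (113,70), BR ≈ (728,137) in crop pixels), with the upright near (415,430). The bracket's white arm end is in the tray at (300,535), and the tray's front edge runs from (97,580) to (630,645).

```bash
python3 - <<'E'
from h import *
c=camera("top");s=camera("side")
f=lambda l:[(190+x/6,100+y/6) for x,y in l]
g=lambda l:[(205+x/4,115+y/4) for x,y in l]
P=onplane(c,f([(57,475),(693,545),(113,70),(728,137)]),110);print(P.round(1))
print("w,d",np.linalg.norm(P[0]-P[1]),np.linalg.norm(P[2]-P[3]),np.linalg.norm(P[0]-P[2]),np.linalg.norm(P[1]-P[3]))
Q=onplane(s,g([(95,183),(408,513),(375,80),(720,358)]),110);print(Q.round(1))
for n,C in(("top",P),("side",Q)):
  y=(C[0]-C[1])+(C[2]-C[3]);y/=np.linalg.norm(y);print(n,"yaw deg",np.degrees(np.arctan2(-y[0],y[1])),"mid",(C[0]+C[1])/2, "center",C.mean(0))
print("tray front top",onplane(c,f([(97,582),(630,647)]),85).round(1), onplane(s,g([(46,258),(308,552)]),85).round(1))
print("slot top edges",onplane(c,f([(360,380),(480,400)]),226).round(1))
E
```

```text
[[ 670.5  172.8  110. ]
 [ 624.6 -179.4  110. ]
 [ 908.9  142.7  110. ]
 [ 862.4 -211.2  110. ]]
w,d 355.1622129621785 356.9234340272388 240.25687749126152 239.86830770628902
[[ 673.2  173.2  110. ]
 [ 624.4 -180.1  110. ]
 [ 903.4  139.7  110. ]
 [ 858.9 -212.8  110. ]]
top yaw deg -7.462211144978688 mid [647.58056578  -3.28215067 110.        ] center [766.60881204 -18.76100375 110.        ]
side yaw deg -7.5364318340058585 mid [648.80866381  -3.42792019 110.        ] center [764.98800021 -19.99247261 110.        ]
tray front top [[ 613.8  153.4   85. ]
 [ 571.4 -145.4   85. ]] [[ 617.3  155.6   85. ]
 [ 577.9 -149.7   85. ]]
slot top edges [[692.6   4.  226. ]
 [681.2 -56.1 226. ]]
```

Request:
arm_command(
  increments="1 -48 -100 -94 -6; 1 -48 -200 -187 -15.8; 1 -48 -300 -281 -15.8; 1 -48 -400 -374 -15.8; 1 -48 -500 -468 -15.8; 1 -48 -500 -468 -15.8; 1 -48 -500 -468 -15.8; 1 -48 -500 -468 -15.8; 1 -48 -500 -468 -15.8; 1 -48 -500 -468 -15.8; 1 -48 -500 -468 -15.8; 1 -48 -500 -468 -15.8; 1 -48 -500 -468 -15.8; 1 -48 -500 -468 -15.8",
)

```text
clock: 2.1
eef_pos: [530.8, -28.5, 240.4]
eef_rot: [0.531, -0.467, 0.531, 0.467]
wrist_force: [-0.3, 1.5, 1.0]
finger_gap: -0.0
```

```bash
python3 - <<'E'
from h import *
s=get_state();print(s["clock"],s["eef_pos"],s["joints"],s["joint_vel"].round(2));print(R(s).round(3))
for n in ["wrist"]:
    c=camera(n); crop(c,0,0,512,384,1,"w1")
    np.save("w1.npy",c,allow_pickle=True)
E
```

```text
2.1 [530.8068028  -28.49605557 240.37062003] [-0.30226282  0.21649317  0.34253292  1.85803908 -0.08216725  1.08117898
  1.51507149] [-0.01 -0.    0.   -0.    0.   -0.    0.  ]
[[-0.    -0.992  0.127]
 [ 0.     0.127  0.992]
 [-1.     0.001  0.   ]]
```

View pics/w1.png

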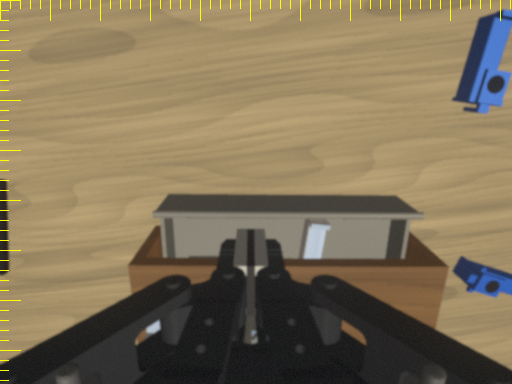

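The wrist view shows the tray front's top edge from about (155,215) to (422,215), the board's front edge at row 264 from column 131 to 446, and the bracket's arm at (316,240). Next I'll refine these numerically.

```bash
python3 - <<'E'
from h import *
c=np.load("w1.npy",allow_pickle=True).item()
crop(c,120,180,320,290,4,"w1a");crop(c,300,180,460,290,4,"w1b")
P=onplane(c,[(131,265),(446,265)],110);print(P.round(1),np.linalg.norm(P[0]-P[1]),P.mean(0))
P=onplane(c,[(155,215),(422,215)],85);print(P.round(1),np.linalg.norm(P[0]-P[1]),P.mean(0))
E
```

```text
[[ 625.3 -174.2  110. ]
 [ 670.3  174.6  110. ]] 351.69551733729077 [6.47823142e+02 2.42571242e-01 1.10000000e+02]
[[ 579.1 -143.9   85. ]
 [ 617.8  158.7   85. ]] 305.131746993767 [598.42172914   7.39106451  85.        ]
```

View pics/w1a.png

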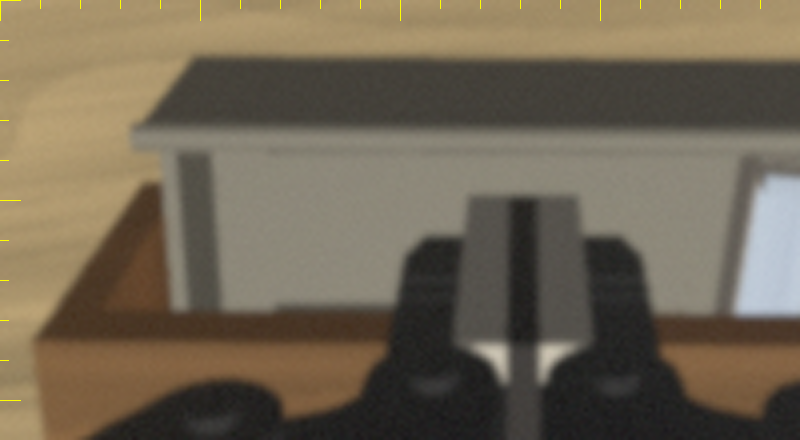

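View pics/w1b.png

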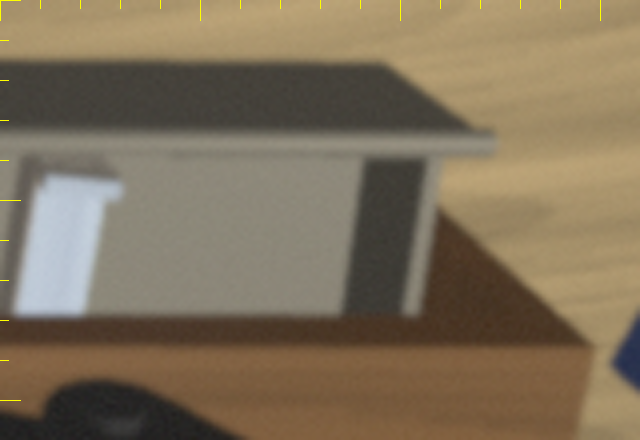

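```bash
python3 - <<'E'
from h import *
c=np.load("w1.npy",allow_pickle=True).item()
for z,l in((110,[(129,265.2),(448,266.2)]),(85,[(153,211.5),(424,212.7)]),(85,[(153,217.2),(424,218.7)])):
  P=onplane(c,l,z);d=P[1]-P[0];print(P.round(1),np.linalg.norm(d),P.mean(0),np.degrees(np.arctan2(-d[0],d[1])))
# shelf frame
y=np.radians(-7.4);X=np.array([np.cos(y),np.sin(y),0]);Y=np.array([-np.sin(y),np.cos(y),0])
F=np.array([648,-1.5,110.]);p=F-22*X-99*Y
s=get_state();d=p-s["eef_pos"];d[2]=62-s["eef_pos"][2];print("pull",p,"tool d",R(s).T@d)
E
```

```text
[[ 625.3 -176.4  110. ]
 [ 672.2  177.   110. ]] 356.54397852943845 [6.48739707e+02 2.77430331e-01 1.10000000e+02] -7.552140683775933
[[ 574.6 -145.3   85. ]
 [ 615.2  160.9   85. ]] 308.9019873582081 [594.90203735   7.82047266  85.        ] -7.560530388965354
[[ 581.4 -146.8   85. ]
 [ 622.7  161.2   85. ]] 310.7393441283672 [602.06862118   7.19369193  85.        ] -7.636570668472996
pull [613.43247037 -96.84194195 110.        ] tool d [178.39012352 -90.65886978 -57.27509825]
```

Request:
arm_command(
  increments="1 0 -45 -30 0; 1 0 -90 -57 0; 1 0 -90 -57 0; 1 50 -90 -57 0; 1 100 -90 -57 0; 1 130 -90 -57 0; 1 130 -90 -57 0; 1 130 -90 -57 0",
)

```text
clock: 3.15
eef_pos: [613.7, -95.7, 112.0]
eef_rot: [0.531, -0.468, 0.53, 0.467]
wrist_force: [0.1, 0.2, 0.4]
finger_gap: 0.1
```

```bash
python3 - <<'E'
from h import *
for n in ["wrist","side"]:
    c=camera(n); 
    if n=="wrist": crop(c,0,0,512,384,1,"w2")
    else: crop(c,205,115,395,275,4,"s2")
E
```

```text
(no output)
```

View pics/w2.png

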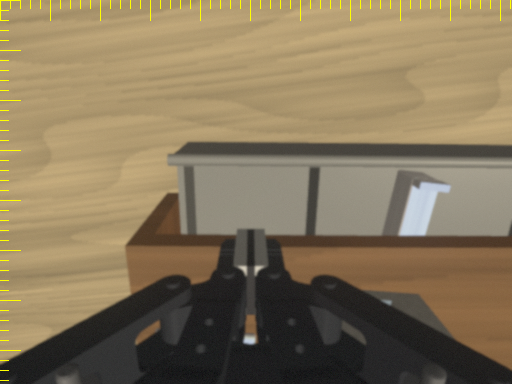

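View pics/s2.png

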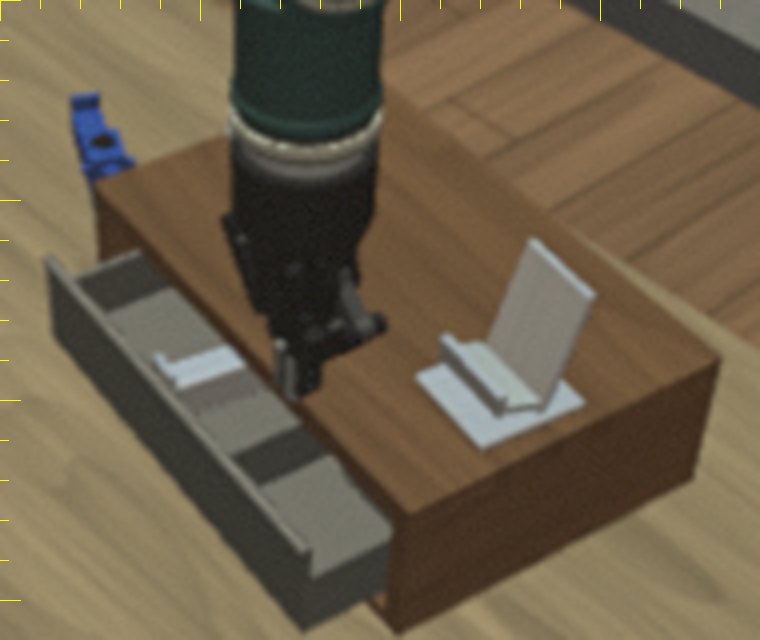

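```bash
python3 - <<'E'
from h import *
c=camera("wrist");crop(c,160,130,300,260,5,"w2a")
s=get_state()
for z in (85,110): print(z,proj(c,[[s["eef_pos"][0],s["eef_pos"][1],z]]))
print(proj(c,[s["eef_pos"]]))
print(((onplane(c,[(250,164.5),(250,156)],85)-s["eef_pos"])@R(s)).round(1),((onplane(c,[(250,246)],110)-s["eef_pos"])@R(s)).round(1))
E
```

```text
85 [[249.67060796 200.75935156]]
110 [[249.58896757 214.42540277]]
[[249.58044549 215.85239651]]
[[27.2 25.9  0.2]
 [27.2 31.7  0.2]] [[  2.4 -21.7   0.3]]
```

View pics/w2a.png

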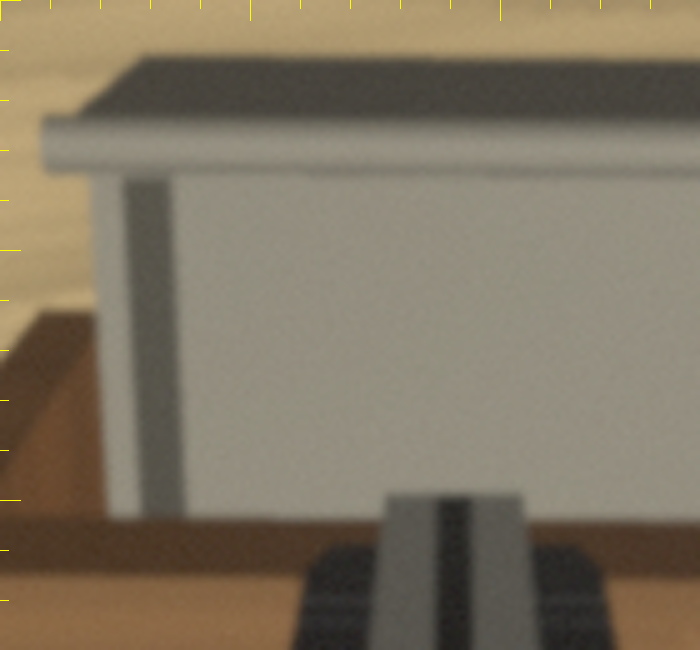

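```bash
python3 - <<'E'
from h import *
c=camera("side");s=get_state();t=s["eef_pos"];A=R(s)
crop(c,255,160,315,225,10,"s2a")
for v in ([0,0,0],[0,11,0],[0,-11,0],[0,11,-8],[0,0,-8],[-20,0,0]): print(v,(proj(c,[t+A@np.array(v,float)])-[255,160])*10, proj(camera("wrist"),[t+A@np.array(v,float)]))
E
```

```text
[0, 0, 0] [[234.7209388  643.48403587]] [[249.82797005 216.15576876]]
[0, 11, 0] [[195.28231384 662.05265802]] [[249.95880903 199.66439039]]
[0, -11, 0] [[273.83367325 625.05929462]] [[250.0542213  233.58615982]]
[0, 11, -8] [[214.80354067 683.01502087]] [[236.78735007 200.53652186]]
[0, 0, -8] [[254.34550177 664.27240009]] [[237.04751978 217.90983362]]
[-20, 0, 0] [[236.59264734 581.976878  ]] [[250.16447903 232.26550108]]
```

View pics/s2a.png

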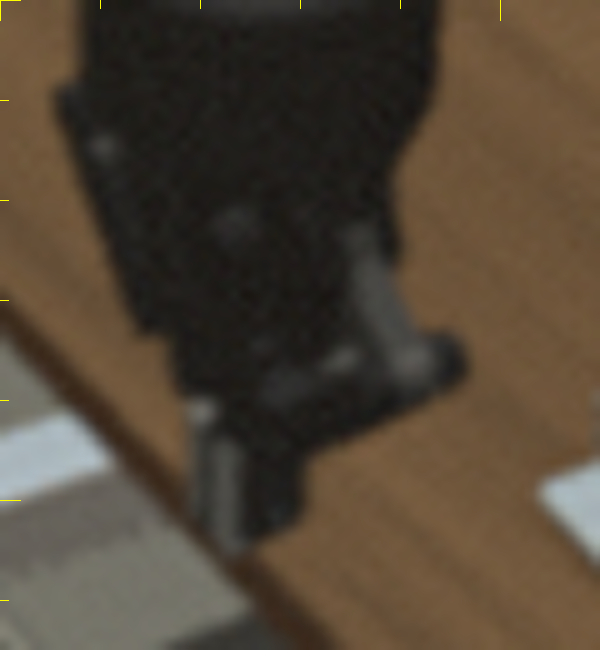

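The visible fingertip sits about 35 mm above the projected TCP in both views: row 229 against 200 in the wrist view, and crop row 555 against 665 in the side view. I'll lower to a depth that is safe under either reading and look again.

Request:
arm_command(
  increments="1 25 0 0 0; 1 50 0 0 0; 1 50 0 0 0; 1 50 0 0 0",
)

```text
clock: 4.15
eef_pos: [613.5, -96.7, 61.4]
eef_rot: [0.531, -0.467, 0.531, 0.467]
wrist_force: [-0.5, 0.3, -0.2]
finger_gap: 0.0
```

```bash
python3 - <<'E'
from h import *
c=camera("side");s=get_state();t=s["eef_pos"];A=R(s);print(t,s["wrist_force"])
crop(c,240,160,320,260,6,"s3")
w=camera("wrist");crop(w,150,100,350,260,4,"w3")
for v in ([0,0,0],[0,11,0],[0,-11,0],[-20,11,0],[-36,11,0]): print(v,(proj(c,[t+A@np.array(v,float)])-[240,160])*6, (proj(w,[t+A@np.array(v,float)])-[150,100])*4)
E
```

```text
[613.79396761 -96.77939234  61.72563097] [ 0.2013826   0.29834049 -0.5459404 ]
[0, 0, 0] [[228.54903065 475.65254573]] [[399.17130507 464.71627716]]
[0, 11, 0] [[205.59909042 486.77472677]] [[399.16888589 396.80554267]]
[0, -11, 0] [[251.31666247 464.6112885 ]] [[399.17390362 530.37600033]]
[-20, 11, 0] [[206.40559024 452.1424647 ]] [[398.82852626 445.70069644]]
[-36, 11, 0] [[207.06196885 423.79504979]] [[398.49668213 493.38858229]]
```

View pics/s3.png

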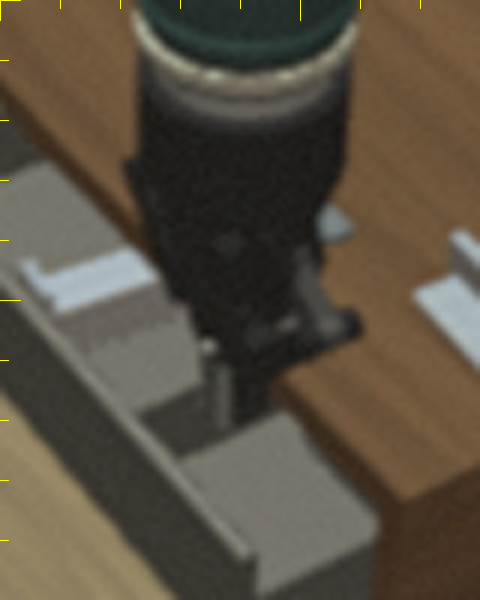

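View pics/w3.png

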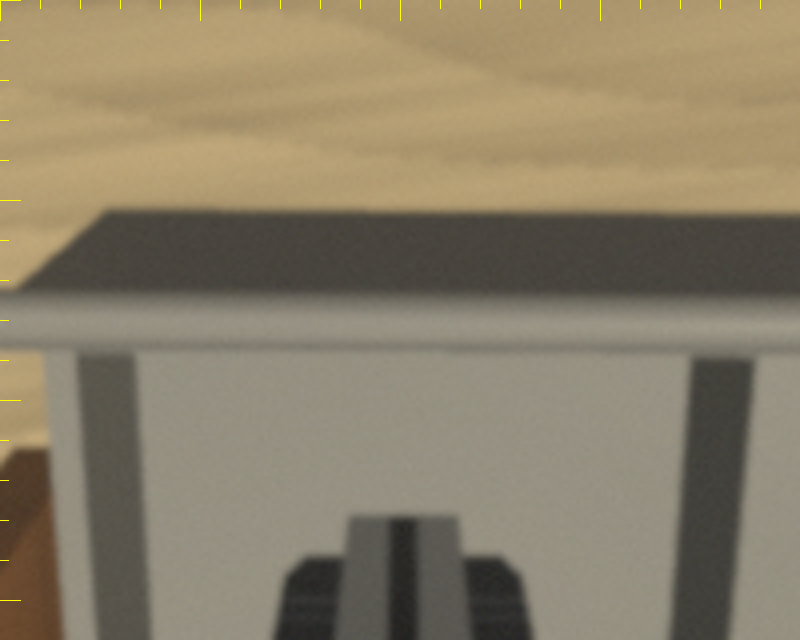

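Request:
arm_command(
  increments="1 0 8 0 0; 1 0 16 0 0; 1 0 24 0 0; 1 0 32 0 0; 1 0 38 0 0; 1 0 38 0 0",
)

```text
clock: 5.0
eef_pos: [575.7, -91.8, 61.8]
eef_rot: [0.531, -0.467, 0.53, 0.467]
wrist_force: [0.9, 0.3, 0.2]
finger_gap: 0.2
```

```bash
python3 - <<'E'
from h import *
c=camera("side");s=get_state();t=s["eef_pos"];A=R(s);print(t,s["wrist_force"])
crop(c,205,115,395,275,4,"s4")
w=camera("wrist");crop(w,0,0,512,384,1,"w4")
E
```

```text
[576.18767569 -91.82906242  61.85748264] [-0.12948344 -0.82276639  0.11657681]
```

View pics/s4.png

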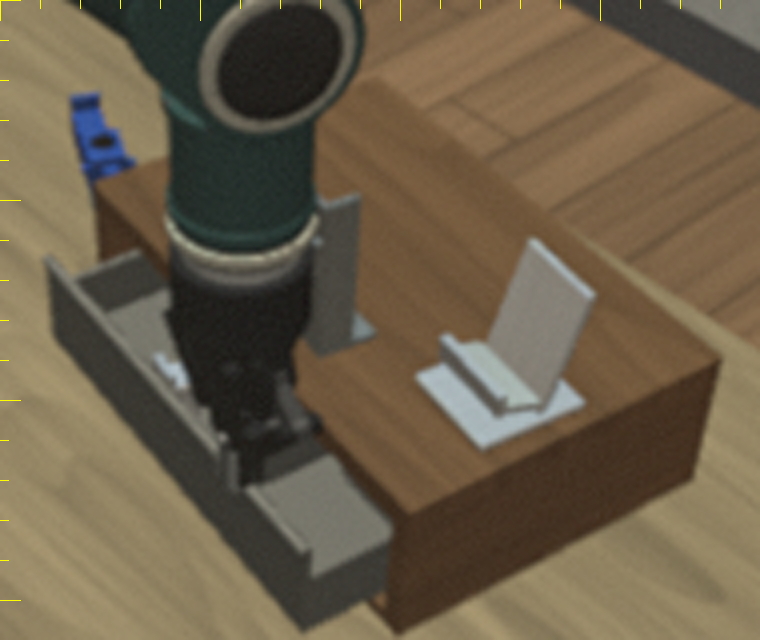

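View pics/w4.png

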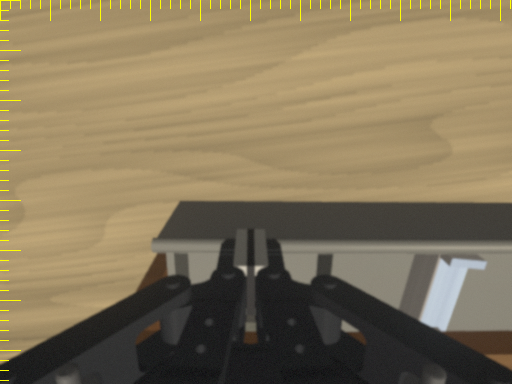

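The tray did not move and there was no force, so the fingers passed over the wall. That means the real fingertip is well above the reported TCP. I'll calibrate it by touching the wall's top edge (85 mm) gently.

Request:
arm_command(
  increments="1 4 0 0 0; 1 7 0 0 0; 1 9 0 0 0; 1 9 0 0 0",
)

```text
clock: 5.6
eef_pos: [576.3, -91.9, 52.6]
eef_rot: [0.531, -0.468, 0.53, 0.467]
wrist_force: [0.0, -0.2, -0.0]
finger_gap: -0.2
```

Request:
arm_command(
  increments="1 2 0 0 0; 1 2 0 0 0",
)

```text
clock: 5.85
eef_pos: [576.2, -91.9, 50.4]
eef_rot: [0.531, -0.468, 0.53, 0.467]
wrist_force: [-0.4, -0.1, -0.1]
finger_gap: -0.1
```

Request:
arm_command(
  increments="1 2 0 0 0; 1 2 0 0 0",
)

```text
clock: 6.1
eef_pos: [576.0, -91.9, 48.2]
eef_rot: [0.531, -0.467, 0.53, 0.467]
wrist_force: [-0.3, 0.2, 0.2]
finger_gap: -0.1
```

Request:
arm_command(
  increments="1 -6 0 0 0; 1 -6 -12 0 0; 1 -6 -12 0 0; 1 -2 -12 0 0; 1 0 -12 0 0; 1 0 -12 0 0",
)

```text
clock: 6.85
eef_pos: [587.5, -93.3, 47.8]
eef_rot: [0.531, -0.467, 0.531, 0.467]
wrist_force: [-1.0, -0.3, -0.5]
finger_gap: 0.1
```

Request:
arm_command(
  increments="1 2 0 0 0; 1 2 0 0 0",
)

```text
clock: 7.1
eef_pos: [588.0, -93.4, 46.3]
eef_rot: [0.531, -0.467, 0.53, 0.467]
wrist_force: [-0.2, 0.1, 4.1]
finger_gap: -0.4
```

Request:
arm_command(
  increments="1 2 0 0 0; 1 2 0 0 0",
)

```text
clock: 7.35
eef_pos: [589.6, -93.6, 46.2]
eef_rot: [0.532, -0.468, 0.53, 0.466]
wrist_force: [-1.1, 0.1, 11.1]
finger_gap: -0.0
```

```bash
python3 - <<'E'
from h import *
c=camera("side");s=get_state();t=s["eef_pos"];A=R(s);print(t,s["wrist_force"])
crop(c,245,205,285,255,12,"s5")
E
```

```text
[589.63710178 -93.66172149  46.1742544 ] [-0.76843372  0.81784211 11.43943787]
```

View pics/s5.png

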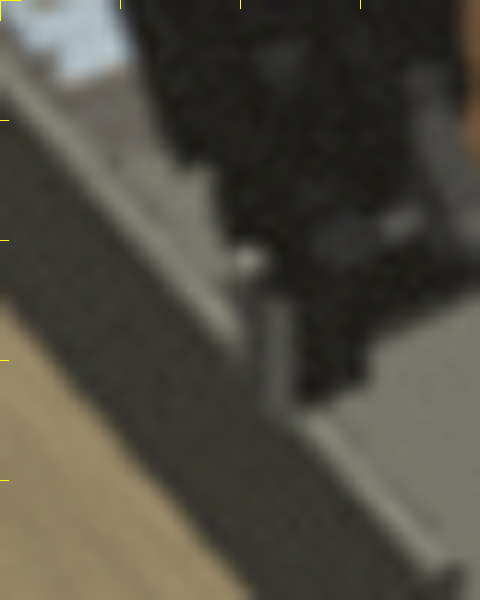

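Touching gives 11 N at a reported z of 46.2 where the true height is 85, so the real fingertip sits 39 mm above the reported TCP. I'll use that offset from here on, and now go behind the wall and hook it.

Request:
arm_command(
  increments="1 -6 0 0 0; 1 -6 -12 0 0; 1 -6 -24 0 0; 1 -6 -24 0 0; 1 8 -24 0 0; 1 18 -24 0 0; 1 26 -24 0 0; 1 26 -24 0 0; 1 26 -15 0 0; 1 26 -7 0 0; 1 26 5 0 0",
)

```text
clock: 8.78
eef_pos: [585.0, -93.0, 20.7]
eef_rot: [0.533, -0.469, 0.529, 0.465]
wrist_force: [2.4, -0.8, 0.5]
finger_gap: -0.1
```

```bash
python3 - <<'E'
from h import *
c=camera("side");s=get_state();t=s["eef_pos"];A=R(s);print(t,s["wrist_force"])
crop(c,205,115,395,275,4,"s6")
E
```

```text
[582.50172985 -92.68968503  20.37625602] [-1.64920216  0.94009054  0.13483898]
```

View pics/s6.png

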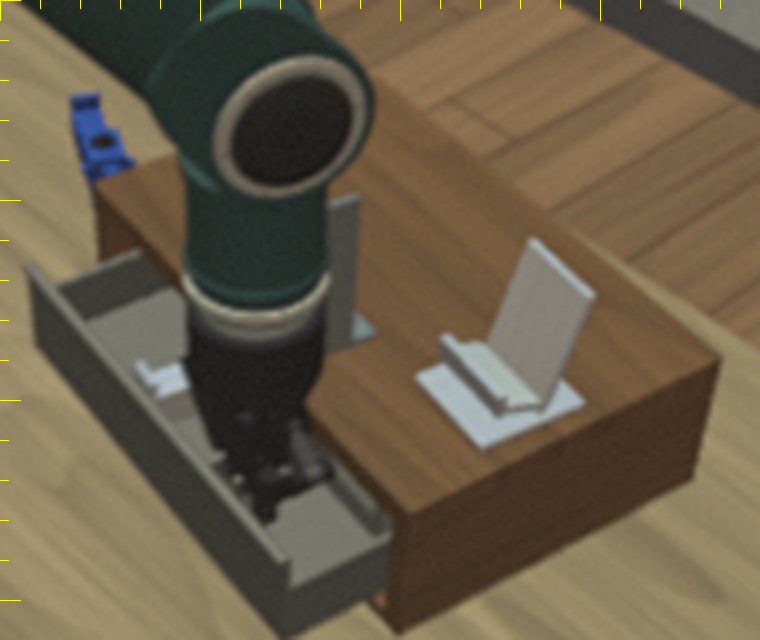

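The tray follows: its front edge moved about 17 mm, and its end is now at (288,565) in the crop. Pulling further.

Request:
arm_command(
  increments="1 0 12 0 0; 1 0 24 0 0; 1 0 36 0 0; 1 0 48 0 0; 1 0 60 0 0; 1 0 72 0 0; 1 0 84 0 0; 1 0 94 0 0; 1 0 102 0 0; 1 0 102 0 0",
)

```text
clock: 10.07
eef_pos: [479.7, -79.7, 19.7]
eef_rot: [0.531, -0.467, 0.53, 0.467]
wrist_force: [0.0, 0.2, 0.7]
finger_gap: 0.2
```

```bash
python3 - <<'E'
from h import *
s=get_state();print(s["eef_pos"],s["wrist_force"])
c=camera("top");crop(c,190,100,320,240,5,"t7")
c=camera("side");crop(c,185,135,385,285,4,"s7")
E
```

```text
[479.72275901 -79.71056668  19.71358171] [0.00869154 0.19618328 0.71858898]
```

View pics/t7.png

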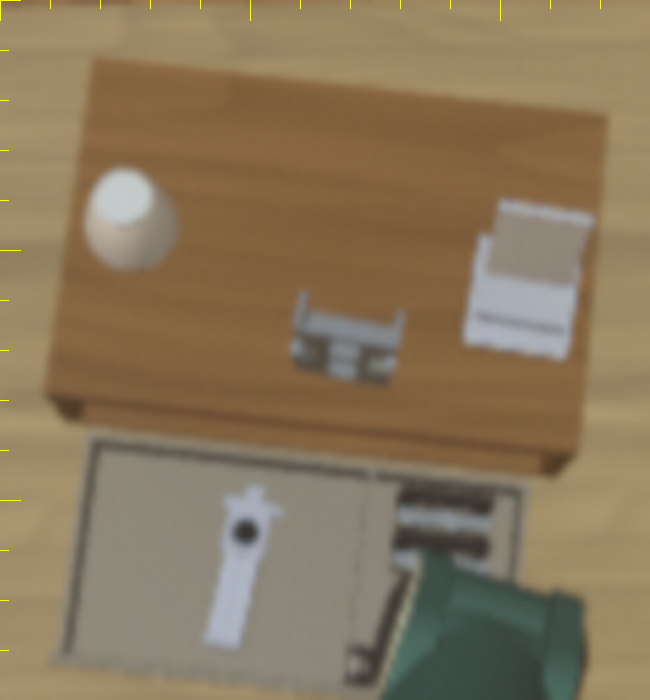

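View pics/s7.png

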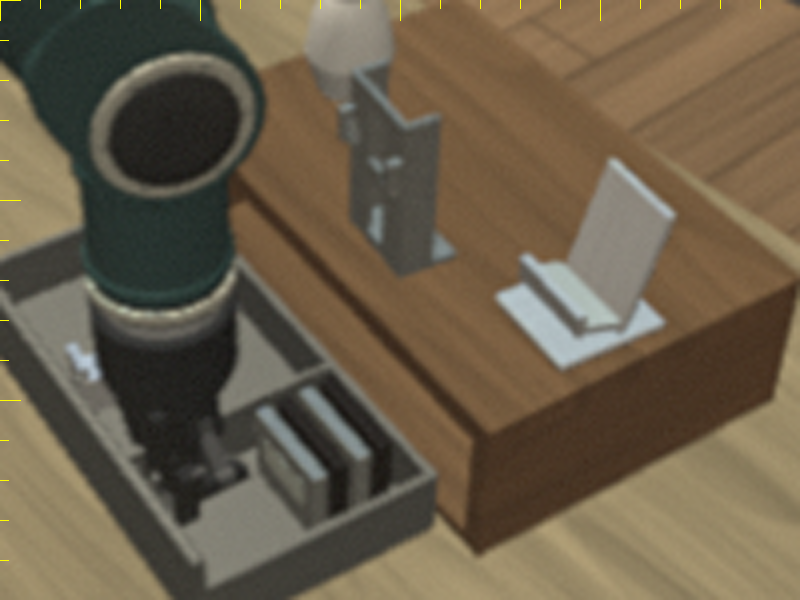

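The tray is out by about 120 mm. In the top crop the bracket lies free, with its pad at (245,532), arm end at (222,640) and hook tip at (255,490). Measuring it now.

```bash
python3 - <<'E'
from h import *
c=camera("top");im=c["pixels"]
crop(c,222,192,256,232,16,"t8")
f=lambda l:[(190+x/5,100+y/5) for x,y in l]
pad=onplane(c,f([(245,532)]),68)[0]
# pad by dark mask
g=cv2.cvtColor(im,cv2.COLOR_RGB2GRAY)[195:220,228:252]
m=(g<75).astype(np.uint8);n,l,st,ce=cv2.connectedComponentsWithStats(m);print(st,ce+[228,195])
end=onplane(c,f([(206,640),(241,645)]),60);hk=onplane(c,f([(255,488)]),62)
print(pad,end,end.mean(0),hk)
for a,b in((end.mean(0),pad),(end.mean(0),hk[0])):
  d=b-a;print(np.linalg.norm(d[:2]),np.degrees(np.arctan2(d[1],d[0])))
E
```

```text
[[  0   0  24  25 593]
 [ 10  10   3   3   7]] [[239.50927487 207.01180438]
 [238.71428571 206.        ]]
[581.99786427  43.3955596   68.        ] [[509.57943119  71.11855876  60.        ]
 [505.75654768  47.38307394  60.        ]] [507.66798944  59.25081635  60.        ] [[613.09387937  36.27980619  62.        ]]
76.00210168035042 -12.041260409316266
107.89942343214737 -12.291931689427559
```

View pics/t8.png

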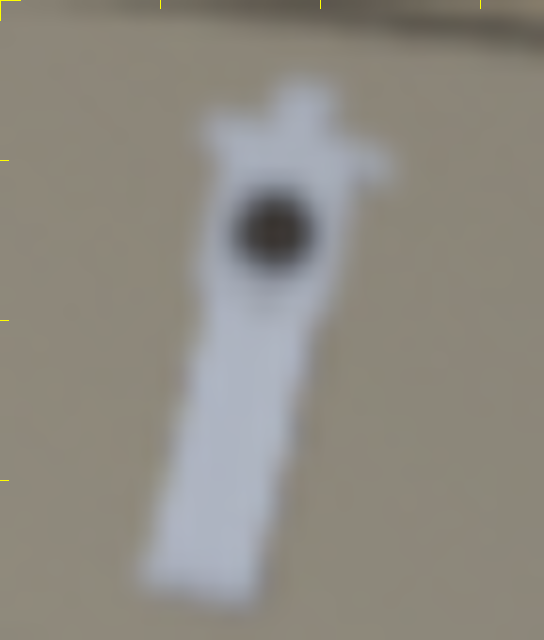

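```bash
python3 - <<'E'
from h import *
c=camera("top");crop(c,240,150,280,185,18,"t9")
c=camera("side");crop(c,265,145,305,210,12,"s9")
E
```

```text
(no output)
```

View pics/t9.png

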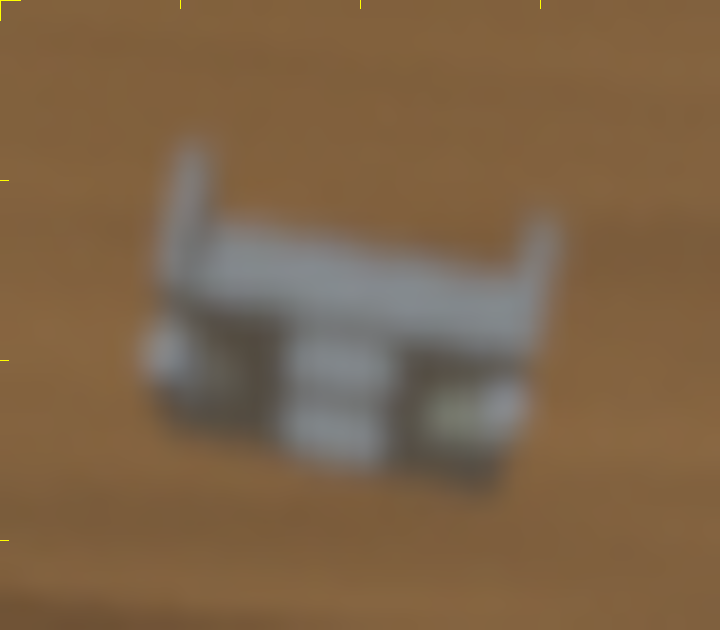

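View pics/s9.png

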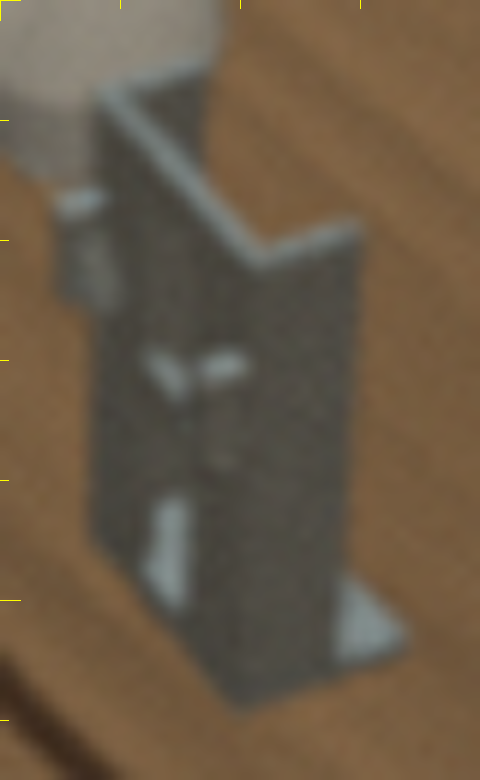

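```bash
cat >> h.py <<'E'
yaw=np.radians(-7.5);SX=np.array([np.cos(yaw),np.sin(yaw),0]);SY=np.array([-np.sin(yaw),np.cos(yaw),0])
F=np.array([648,-1.8,110.])
def sh(p): p=np.atleast_2d(p)-F; return np.c_[p@SX,p@SY,p[:,2]].round(1)
E
python3 - <<'E'
from h import *
s=camera("side");c=camera("top")
g=lambda l:[(265+x/12,145+y/12) for x,y in l]
P=onplane(s,g([(103,92),(256,268)]),226);d=P[1]-P[0];print("side top",P.round(1),sh(P),np.linalg.norm(d),np.degrees(np.arctan2(d[0],-d[1])))
P=onplane(s,g([(92,538),(240,708)]),110);d=P[1]-P[0];print("side bot",P.round(1),sh(P),np.linalg.norm(d),np.degrees(np.arctan2(d[0],-d[1])))
f=lambda l:[(240+x/18,150+y/18) for x,y in l]
P=onplane(c,f([(170,300),(535,350)]),226);d=P[1]-P[0];print("top top",P.round(1),sh(P),np.linalg.norm(d),np.degrees(np.arctan2(d[0],-d[1])))
P=onplane(c,f([(165,425),(490,490)]),110);d=P[1]-P[0];print("top bot",P.round(1),sh(P),np.linalg.norm(d))
E
```

```text
side top [[685.4   5.1 226. ]
 [670.7 -55.3 226. ]] [[ 36.2  11.7 116. ]
 [ 29.5 -50.1 116. ]] 62.20380914288869 -13.68038360748547
side bot [[685.1   5.6 110. ]
 [673.5 -53.3 110. ]] [[ 35.8  12.1   0. ]
 [ 32.  -47.7   0. ]] 59.9659558553509 -11.15538596377611
top top [[682.3   5.9 226. ]
 [672.7 -55.  226. ]] [[ 33.   12.1 116. ]
 [ 31.4 -49.6 116. ]] 61.703890290453764 -9.015413627304696
top bot [[686.5   6.8 110. ]
 [673.  -53.2 110. ]] [[ 37.   13.5   0. ]
 [ 31.5 -47.7   0. ]] 61.52905068848642
```

Request:
arm_command(
  increments="1 0 -4 0 0; 1 -50 -5 0 0; 1 -100 -5 0 0; 1 -150 -5 0 0; 1 -200 -20 0 0; 1 -220 -80 27 0; 1 -220 -140 54 0; 1 -220 -200 75 0; 1 -220 -246 82 0; 1 -220 -246 82 0; 1 -220 -246 82 0; 1 -220 -246 82 0",
)

```text
clock: 11.92
eef_pos: [734.3, -30.5, 241.8]
eef_rot: [0.532, -0.468, 0.53, 0.466]
wrist_force: [0.2, -0.8, -0.2]
finger_gap: 0.1
```

```bash
python3 - <<'E'
from h import *
s=get_state();print(s["clock"],s["eef_pos"],s["joint_vel"].round(2))
c=camera("wrist");crop(c,0,0,512,384,1,"w10");np.save("w10.npy",c,allow_pickle=True)
E
```

```text
11.925 [734.29131104 -30.49838724 241.81504273] [-0.   -0.01 -0.   -0.   -0.    0.   -0.  ]
```

View pics/w10.png

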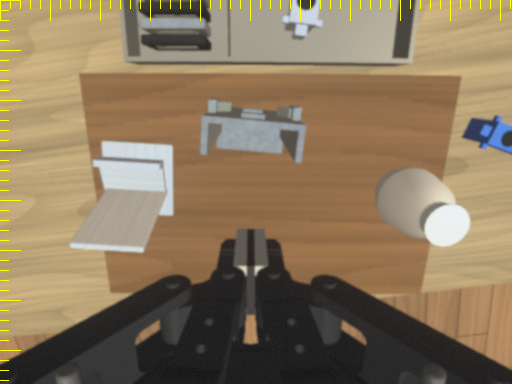

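The wrist view shows the board's front edge at row 74 (columns 80 to 461). The upright spans columns 201 to 306 with its front around row 115, and it is turned a few degrees from the shelf. Zooming in.

```bash
python3 - <<'E'
from h import *
c=np.load("w10.npy",allow_pickle=True).item()
crop(c,190,90,320,170,6,"w10a")
crop(c,70,0,470,90,2,"w10b")
E
```

```text
(no output)
```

View pics/w10a.png

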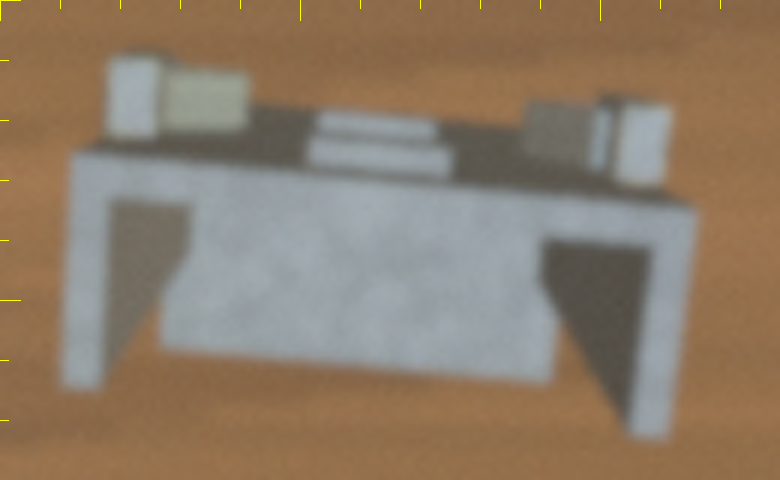

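View pics/w10b.png

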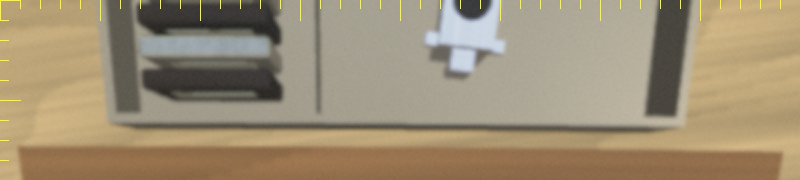

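```bash
python3 - <<'E'
from h import *
c=np.load("w10.npy",allow_pickle=True).item()
f=lambda l:[(190+x/6,90+y/6) for x,y in l]
P=onplane(c,f([(72,151),(696,204)]),226);d=P[1]-P[0];print(P.round(1),np.linalg.norm(d),np.degrees(np.arctan2(-d[0],d[1])),P.mean(0),sh(P.mean(0)))
# rear ends of side flanges
P=onplane(c,f([(62,388),(672,438)]),226);d=P[1]-P[0];print("rear",P.round(1),np.linalg.norm(d),np.degrees(np.arctan2(-d[0],d[1])),P.mean(0))
P=onplane(c,[(80,73.5),(461,76)],110);d=P[1]-P[0];print("board",P.round(1),np.linalg.norm(d),np.degrees(np.arctan2(-d[0],d[1])),P.mean(0))
# slot edges at top z=214 
P=onplane(c,f([(308,150),(455,160)]),214);print("slot top",P.round(1),P.mean(0),np.linalg.norm(P[1]-P[0]))
print(proj(c,np.array([[0,0,0]])+get_state()["eef_pos"]+[0,0,39]))
E
```

```text
[[671.8 -51.6 226. ]
 [685.1  10.4 226. ]] 63.42696021068015 -12.128550299185678 [678.41558634 -20.63728371 226.        ] [[ 32.6 -14.7 116. ]]
rear [[695.6 -56.8 226. ]
 [709.1   6.  226. ]] 64.24359933825292 -12.135592622500571 [702.32662501 -25.43938506 226.        ]
board [[ 626.  -176.7  110. ]
 [ 673.5  177.4  110. ]] 357.2642359778739 -7.646990573699742 [6.49754211e+02 3.63208203e-01 1.10000000e+02]
slot top [[675.6 -28.5 214. ]
 [678.7 -13.  214. ]] [677.15473868 -20.73276112 214.        ] 15.773457532300148
[[250.08231078 246.96284512]]
```

Request:
arm_command(
  increments="0.3 0 60 30 2; 0.3 0 123 60 5; 0.3 40 123 60 5; 0.3 90 123 60 5; 0.3 110 123 60 5; 0.3 110 123 60 5; 0.3 110 123 60 5",
)

```text
clock: 12.85
eef_pos: [622.1, 44.6, 133.6]
eef_rot: [0.553, -0.444, 0.549, 0.442]
wrist_force: [-0.1, -0.4, 1.3]
finger_gap: 59.8
```

```bash
python3 - <<'E'
from h import *
s=get_state();print(s["clock"],s["eef_pos"],s["finger_gap"],s["joint_vel"].round(2));print(R(s).round(3))
c=camera("wrist");crop(c,0,0,512,384,1,"w11");np.save("w11.npy",c,allow_pickle=True)
E
```

```text
12.85 [622.08866967  44.62924211 133.60598948] 59.75640712446369 [-0.   -0.01  0.   -0.   -0.   -0.    0.  ]
[[ 0.008 -0.977  0.215]
 [ 0.001  0.215  0.977]
 [-1.    -0.007  0.003]]
```

View pics/w11.png

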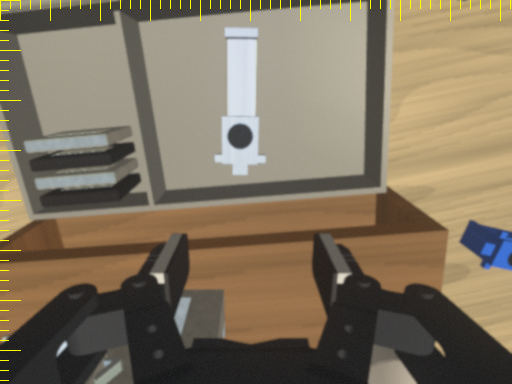

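The bracket is clear: pad at (240,136), lip from (225,32) to (258,32), hook end at (240,172), and the arm almost in line with the tool.

```bash
python3 - <<'E'
from h import *
c=np.load("w11.npy",allow_pickle=True).item();s=get_state();t=s["eef_pos"];A=R(s)
crop(c,205,15,275,185,4,"w11a")
g=cv2.cvtColor(c["pixels"],cv2.COLOR_RGB2GRAY);m=np.zeros_like(g);m[115:155,215:265]=(g[115:155,215:265]<110)
n,l,st,ce=cv2.connectedComponentsWithStats(m);k=1+st[1:,4].argmax();print(st[k],ce[k])
pad=onplane(c,[ce[k]],68)[0]
# silver mask rows -> arm axis at z=48
hsv=cv2.cvtColor(c["pixels"],cv2.COLOR_RGB2HSV);M=(hsv[...,2]>175)&(hsv[...,1]<40)
cs=[]
for r in range(45,110,5):
    x=np.where(M[r,205:275])[0]+205; cs.append(((x.min()+x.max())/2,r,x.max()-x.min()+1))
print(np.array(cs)[::3])
P=onplane(c,[(a,b) for a,b,_ in cs],48)
k=np.polyfit(P[:,0],P[:,1],1);print("pad",pad,"axis deg",np.degrees(np.arctan(k[0])),"y at pad",np.polyval(k,pad[0]))
end=onplane(c,[(241.5,29)],60)[0];print("end",end,np.linalg.norm((end-pad)[:2]))
a=np.arctan(k[0]);ax=np.array([np.cos(a),np.sin(a),0])
grip=pad-40*ax;print("grip",grip, "from end",end+38*ax)
d=grip-t;d[2]=0;print("tool d",(A.T@d).round(1))
E
```

```text
[228 124  24  24 444] [239.63288288 135.78603604]
[[242.   45.   31. ]
 [242.   60.   31. ]
 [241.5  75.   30. ]
 [241.5  90.   30. ]
 [241.5 105.   30. ]]
pad [581.84493683  45.47410957  68.        ] axis deg -13.608526744537361 y at pad 45.9545419392978
end [507.40356451  63.70621502  60.        ] 76.64155258935264
grip [542.96789699  54.88557987  68.        ] from end [544.33675235  54.76531824  60.        ]
tool d [-0.6 79.5 -7.1]
```

View pics/w11a.png

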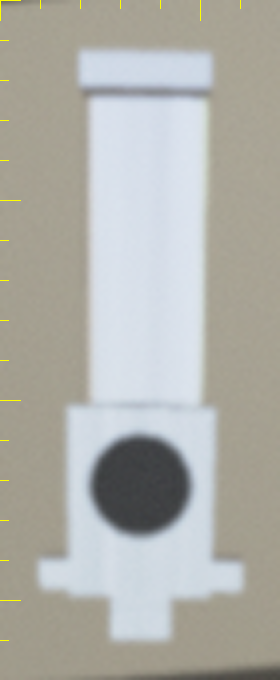

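Request:
arm_command(
  increments="0.3 0 40 -4 1; 0.3 0 79 -7 1; 0.3 40 79 -7 1; 0.3 90 79 -7 1; 0.3 130 79 -7 1; 0.3 148 79 -7 1; 0.3 149 79 -7 1; 0.3 149 79 -7 1",
)

```text
clock: 13.9
eef_pos: [546.2, 55.2, -14.4]
eef_rot: [0.558, -0.44, 0.552, 0.436]
wrist_force: [0.6, -0.5, 0.2]
finger_gap: 59.9
```

```bash
python3 - <<'E'
from h import *
s=get_state();print(s["clock"],s["eef_pos"],s["finger_gap"],s["wrist_force"].round(1));print(R(s).round(3))
c=camera("wrist");crop(c,80,100,420,384,2,"w12")
c=camera("side");crop(c,185,135,335,285,5,"s12")
E
```

```text
13.9 [546.17705319  55.16406793 -14.35287366] 59.860316044401216 [ 0.6 -0.5  0.2]
[[ 0.011 -0.973  0.232]
 [ 0.002  0.232  0.973]
 [-1.    -0.01   0.004]]
```

View pics/w12.png

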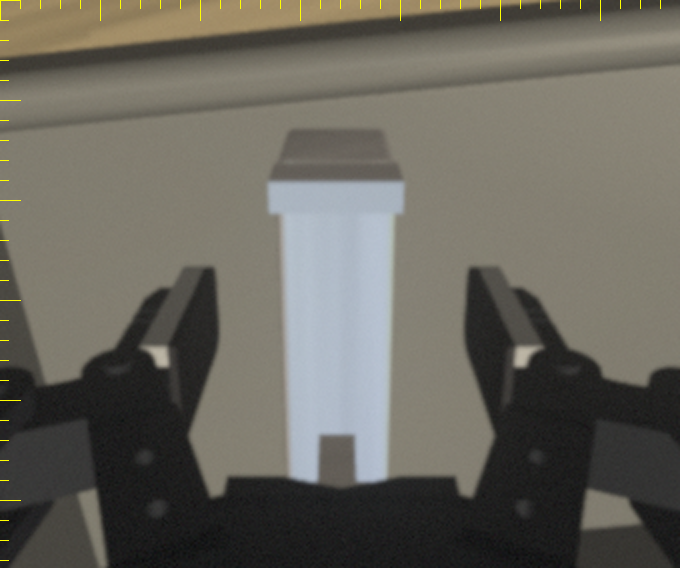

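View pics/s12.png

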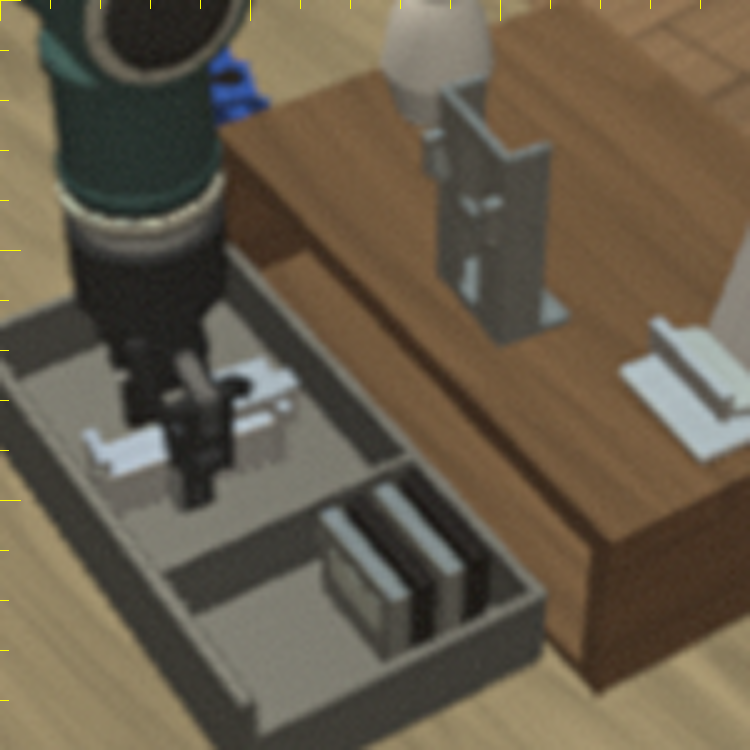

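The fingers straddle the arm centrally (pads at crop columns 215 and 467, arm from 282 to 392). Closing now.

Request:
arm_command(
  increments="1 0 0 0 0; 1 0 0 0 0; 1 0 0 0 0; 1 0 0 0 0",
  squeeze=70,
)

```text
clock: 14.5
eef_pos: [547.0, 55.3, -13.3]
eef_rot: [0.559, -0.44, 0.551, 0.436]
wrist_force: [-0.8, -0.6, 6.4]
finger_gap: 22.8
```

Request:
arm_command(
  increments="1 -15 0 0 0; 1 -40 0 0 0; 1 -40 0 0 0",
)

```text
clock: 14.88
eef_pos: [548.0, 55.5, 28.8]
eef_rot: [0.56, -0.441, 0.55, 0.436]
wrist_force: [0.1, 0.3, -1.5]
finger_gap: 22.6
```

```bash
python3 - <<'E'
from h import *
s=get_state();print(s["clock"],s["eef_pos"],s["finger_gap"],s["wrist_force"].round(1));print(R(s).round(3))
c=camera("wrist");crop(c,80,100,420,384,2,"w13")
c=camera("side");crop(c,185,135,335,285,5,"s13")
E
```

```text
14.875 [548.03663465  55.49728634  28.78733842] 22.648510346770728 [ 0.1  0.3 -1.5]
[[ 0.016 -0.973  0.232]
 [ 0.003  0.232  0.973]
 [-1.    -0.015  0.007]]
```

View pics/w13.png

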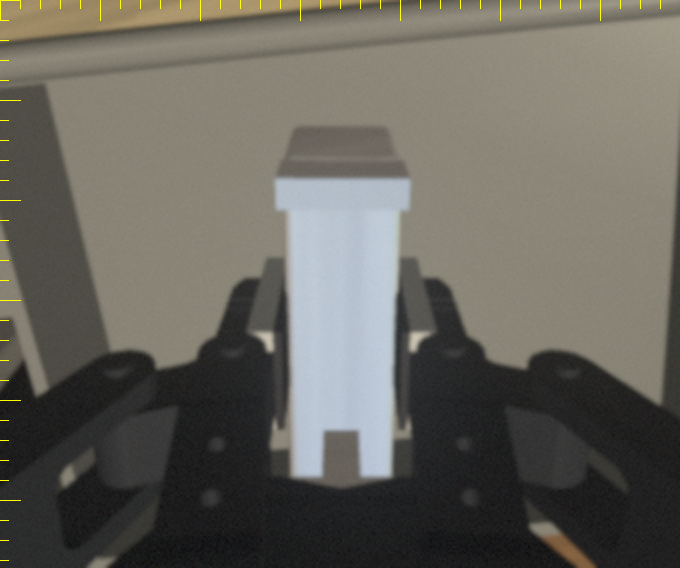

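View pics/s13.png

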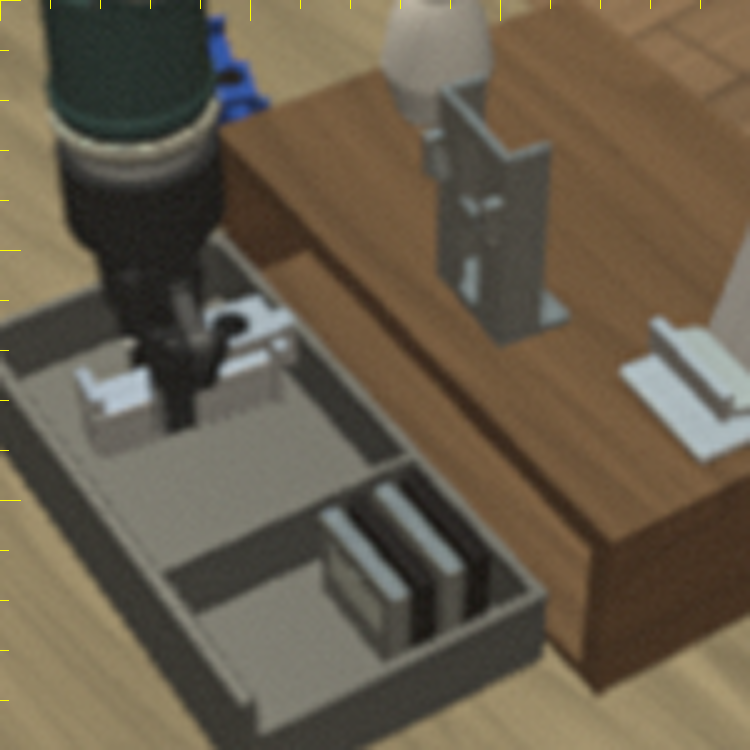

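Grasp is good: gap 22.6 mm, bracket level and lifted. Next I raise it to hooking height and line it up about 60 mm in front of the upright.

Request:
arm_command(
  increments="1 -40 0 0 0; 1 -80 0 0 -1.3; 1 -104 -13 -23 -1.3; 1 -104 -27 -47 -1.3; 1 -104 -27 -47 -1.3; 1 -104 -27 -47 -1.3; 1 -104 -27 -47 -1.3",
)

```text
clock: 15.85
eef_pos: [559.7, 4.3, 130.1]
eef_rot: [0.553, -0.447, 0.546, 0.443]
wrist_force: [0.6, 0.6, -2.0]
finger_gap: 22.8
```

```bash
python3 - <<'E'
from h import *
s=get_state();print(s["clock"],s["eef_pos"],s["finger_gap"],s["wrist_force"].round(1));print(R(s).round(3))
c=camera("top");crop(c,225,145,295,225,9,"t14");np.save("t14.npy",c,allow_pickle=True)
c=camera("side");crop(c,235,135,315,215,9,"s14");np.save("s14.npy",c,allow_pickle=True)
E
```

```text
15.85 [559.66444137   4.33708048 130.11477627] 22.787799893680763 [ 0.6  0.6 -2. ]
[[ 0.011 -0.978  0.208]
 [ 0.003  0.208  0.978]
 [-1.    -0.01   0.005]]
```

View pics/t14.png

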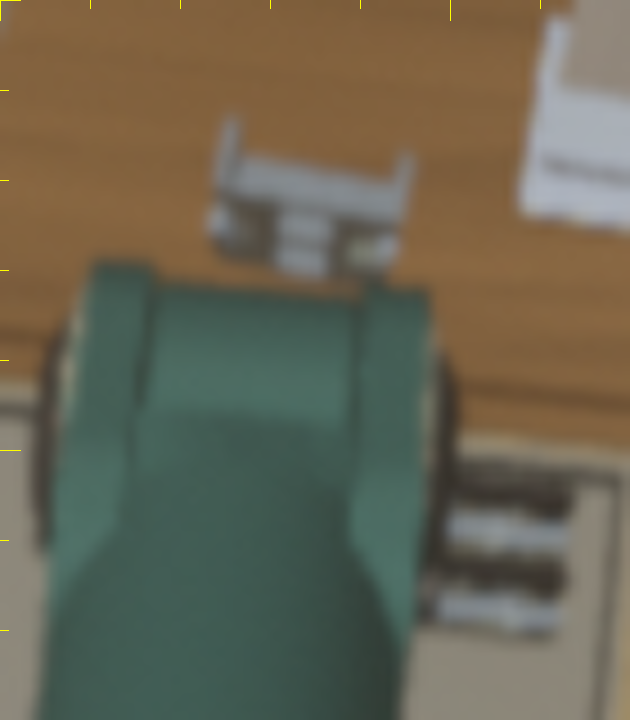

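View pics/s14.png

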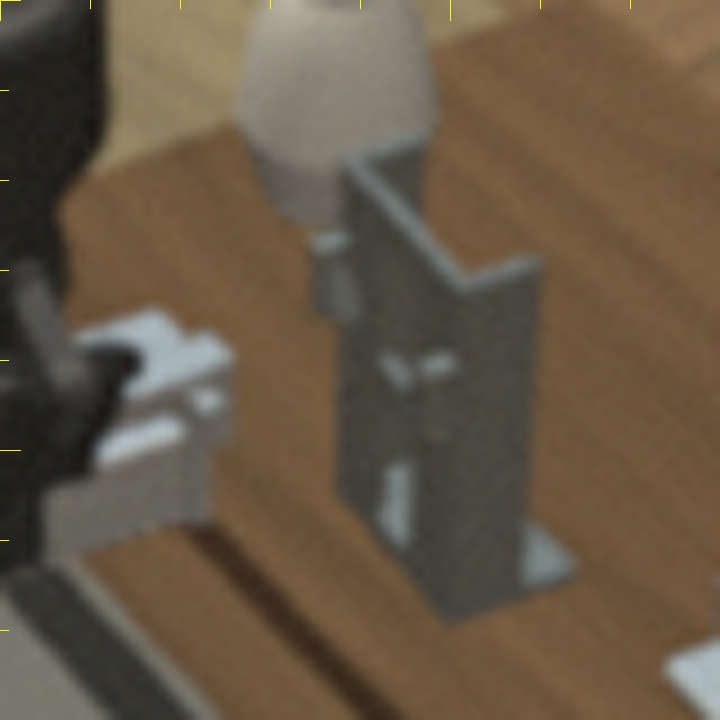

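```bash
python3 - <<'E'
from h import *
c=np.load("s14.npy",allow_pickle=True).item();s=get_state();t=s["eef_pos"]
a=np.radians(-12.1);u=np.array([np.cos(a),np.sin(a),0]);n=np.array([-u[1],u[0],0])
H=t+59*u+[0,0,69.5]
z=np.array([0,0,1.])
pts={"plate top R rear":H-14*n+12*z,"plate top L rear":H+14*n+12*z,"plate bot R rear":H-14*n-38*z,"R ear top mid":H-17.5*n+6*z-2*u,"hook top end":H+11.5*u+6*z,"hook top R":H+11.5*u-6*n+6*z}
for k,p in pts.items(): print(k,((proj(c,[p])[0]-[235,135])*9).round(0))
S=np.array([678.4,-20.7,174]);
for k,p in {"up TR":S-32*n+52*z,"up TL":S+32*n+52*z,"up BR":S-32*n-64*z,"slot bot":S,"slot top":S+40*z}.items(): print(k,((proj(c,[p])[0]-[235,135])*9).round(0))
E
```

```text
plate top R rear [206. 362.]
plate top L rear [155. 301.]
plate bot R rear [207. 511.]
R ear top mid [206. 390.]
hook top end [221. 336.]
hook top R [232. 349.]
up TR [456. 283.]
up TL [333. 150.]
up BR [442. 621.]
slot bot [389. 372.]
slot top [392. 252.]
```

Side-view check: the bracket and the upright deviate from prediction by nearly the same amount (about 0.5 px apart), so the alignment is good. Approaching.

Request:
arm_command(
  increments="1 -2 -15 0.5 0; 1 -2 -30 0.5 0; 1 -2 -42 0.5 0; 1 -2 -42 0.5 0; 1 -2 -42 0.5 0",
)

```text
clock: 16.58
eef_pos: [600.7, -4.3, 132.5]
eef_rot: [0.553, -0.446, 0.546, 0.443]
wrist_force: [-0.0, 0.1, -1.9]
finger_gap: 22.6
```

```bash
python3 - <<'E'
from h import *
s=get_state();print(s["clock"],s["eef_pos"],s["finger_gap"],s["wrist_force"].round(1));print(R(s).round(3))
c=camera("side");crop(c,235,135,315,215,9,"s15");np.save("s15.npy",c,allow_pickle=True)
E
```

```text
16.575 [600.6870136   -4.29444992 132.53525371] 22.561708465273153 [-0.   0.1 -1.9]
[[ 0.011 -0.978  0.208]
 [ 0.003  0.208  0.978]
 [-1.    -0.01   0.005]]
```

View pics/s15.png

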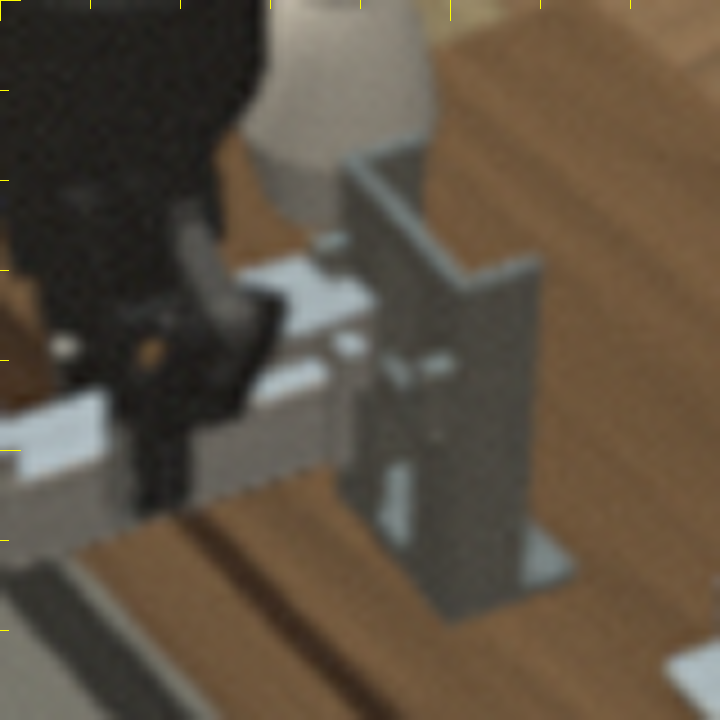

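Request:
arm_command(
  increments="1 0 -5 0.3 0; 1 0 -10 0.3 0; 1 0 -15 0.3 0; 1 0 -15 0.3 0",
)

```text
clock: 17.12
eef_pos: [615.8, -7.2, 132.8]
eef_rot: [0.553, -0.447, 0.546, 0.443]
wrist_force: [-0.2, 0.6, -1.8]
finger_gap: 22.6
```

Request:
arm_command(
  increments="1 0 -2 0 0; 1 0 -3 0 0; 1 0 -3 0 0",
)

```text
clock: 17.5
eef_pos: [618.7, -7.8, 132.8]
eef_rot: [0.553, -0.447, 0.546, 0.443]
wrist_force: [-0.7, 0.7, -2.7]
finger_gap: 22.4
```

Request:
arm_command(
  increments="1 0 -2 0 0; 1 0 -2 0 0",
)

```text
clock: 17.75
eef_pos: [620.8, -8.3, 132.9]
eef_rot: [0.553, -0.447, 0.546, 0.443]
wrist_force: [0.1, -0.2, -1.1]
finger_gap: 22.6
```

Request:
arm_command(
  increments="1 0 -1.5 0 0; 1 0 -1.5 0 0",
)

```text
clock: 18.0
eef_pos: [621.0, -8.3, 132.4]
eef_rot: [0.553, -0.446, 0.547, 0.444]
wrist_force: [-5.2, 1.0, -0.6]
finger_gap: 22.9
```

Request:
arm_command(
  increments="1 0 -1.5 0 0; 1 0 -1.5 0 0",
)

```text
clock: 18.25
eef_pos: [620.8, -8.2, 131.9]
eef_rot: [0.552, -0.445, 0.547, 0.445]
wrist_force: [-5.8, 0.8, 0.5]
finger_gap: 22.8
```

```bash
python3 - <<'E'
from h import *
s=get_state();print(s["clock"],s["eef_pos"],s["finger_gap"],s["wrist_force"].round(1));print(R(s).round(3))
c=camera("side");crop(c,235,135,315,215,9,"s16");np.save("s16.npy",c,allow_pickle=True)
E
```

```text
18.25 [620.75653504  -8.19946487 131.92287461] 22.753519674364657 [-5.8  0.8  0.5]
[[ 0.005 -0.978  0.208]
 [ 0.004  0.208  0.978]
 [-1.    -0.004  0.005]]
```

View pics/s16.png

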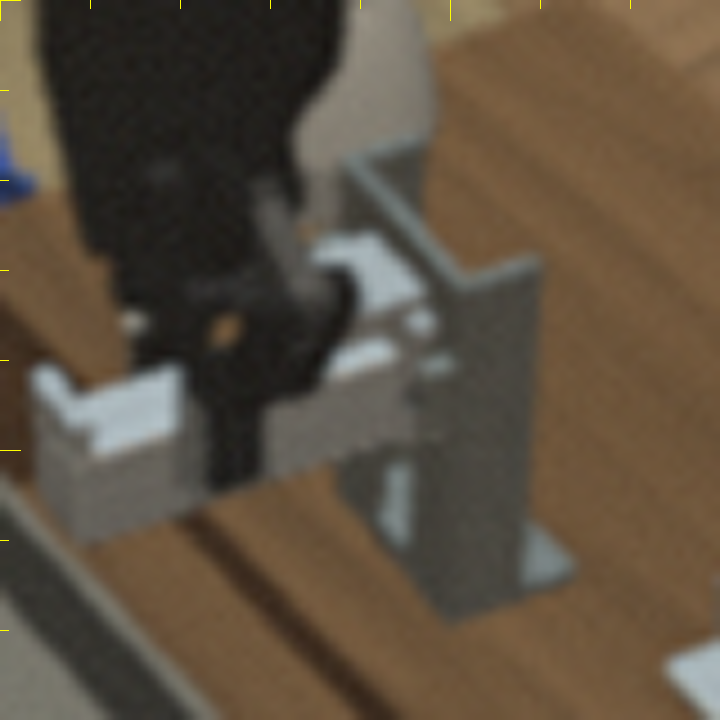

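Contact came at exactly the predicted depth (620.8, -8.2) with about 6 N against the face. Lowering onto the catches.

Request:
arm_command(
  increments="1 3 0.5 0 0; 1 6 0.5 0 0; 1 9 0.5 0 0; 1 9 0.5 0 0",
)

```text
clock: 18.8
eef_pos: [620.6, -8.2, 122.7]
eef_rot: [0.552, -0.445, 0.547, 0.445]
wrist_force: [-0.4, 0.7, -1.0]
finger_gap: 22.6
```

Request:
arm_command(
  increments="1 2 0 0 0; 1 2 0 0 0",
)

```text
clock: 19.05
eef_pos: [620.6, -8.2, 120.5]
eef_rot: [0.552, -0.445, 0.547, 0.445]
wrist_force: [-0.3, 0.6, -1.7]
finger_gap: 22.6
```

Request:
arm_command(
  increments="1 1 0 0 0; 1 1 0 0 0",
)

```text
clock: 19.3
eef_pos: [620.7, -8.2, 119.6]
eef_rot: [0.552, -0.445, 0.547, 0.445]
wrist_force: [-1.4, 0.2, 0.1]
finger_gap: 22.6
```

Request:
arm_command(
  increments="1 1 0 0 0; 1 1 0 0 0",
)

```text
clock: 19.55
eef_pos: [620.8, -8.2, 119.0]
eef_rot: [0.552, -0.445, 0.547, 0.445]
wrist_force: [-2.3, 0.5, 2.4]
finger_gap: 22.8
```

Request:
arm_command(
  increments="1 1 0 0 0; 1 1 0 0 0",
)

```text
clock: 19.8
eef_pos: [620.9, -8.1, 118.3]
eef_rot: [0.552, -0.445, 0.547, 0.445]
wrist_force: [-3.2, 1.1, 2.9]
finger_gap: 22.9
```

```bash
python3 - <<'E'
from h import *
s=get_state();print(s["clock"],s["eef_pos"],s["finger_gap"],s["wrist_force"].round(1));print(R(s).round(3))
c=camera("side");crop(c,235,135,315,215,9,"s17");np.save("s17.npy",c,allow_pickle=True)
E
```

```text
19.8 [620.87311034  -8.05890316 118.29311041] 22.92551693788064 [-3.2  1.1  2.9]
[[ 0.006 -0.978  0.208]
 [ 0.004  0.208  0.978]
 [-1.    -0.005  0.005]]
```

View pics/s17.png

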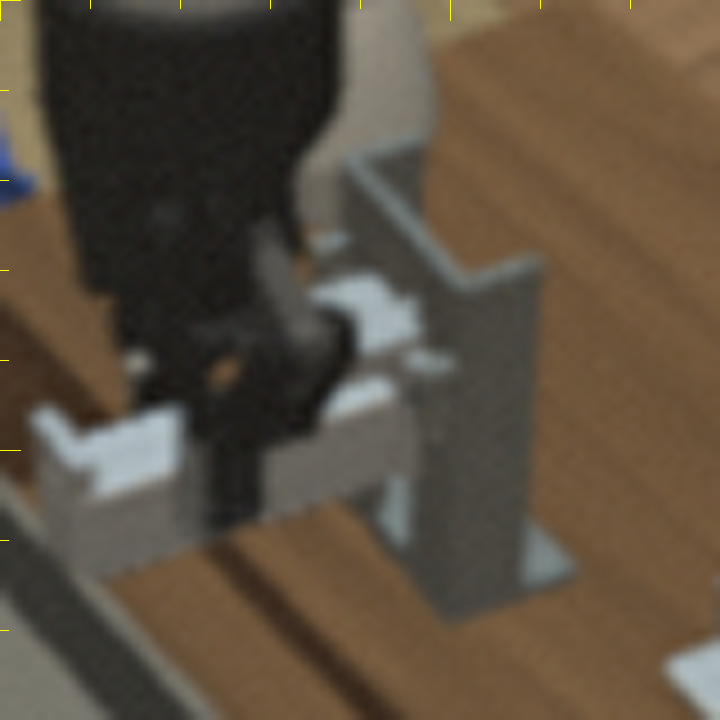

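It rests on the slopes: about 5 N upward and hook roughly 14 mm above the slot. Releasing.

Request:
arm_command(
  increments="0.4 0 0 0 0; 0.4 0 0 0 0; 0.4 0 0 0 0; 0.4 0 0 0 0; 0.4 0 0 0 0",
)

```text
clock: 20.48
eef_pos: [620.9, -8.1, 118.2]
eef_rot: [0.552, -0.445, 0.547, 0.445]
wrist_force: [0.6, -0.3, -0.0]
finger_gap: 51.4
```

```bash
python3 - <<'E'
from h import *
s=get_state();print(s["clock"],s["eef_pos"],s["finger_gap"],s["wrist_force"].round(1));print(R(s).round(3))
c=camera("side");crop(c,235,135,315,215,9,"s18");np.save("s18.npy",c,allow_pickle=True)
c=camera("wrist");crop(c,80,100,420,384,2,"w18")
E
```

```text
20.475 [620.94752572  -8.10997448 118.23894775] 51.350436503416795 [ 0.6 -0.3 -0. ]
[[ 0.006 -0.978  0.209]
 [ 0.004  0.209  0.978]
 [-1.    -0.005  0.005]]
```

View pics/s18.png

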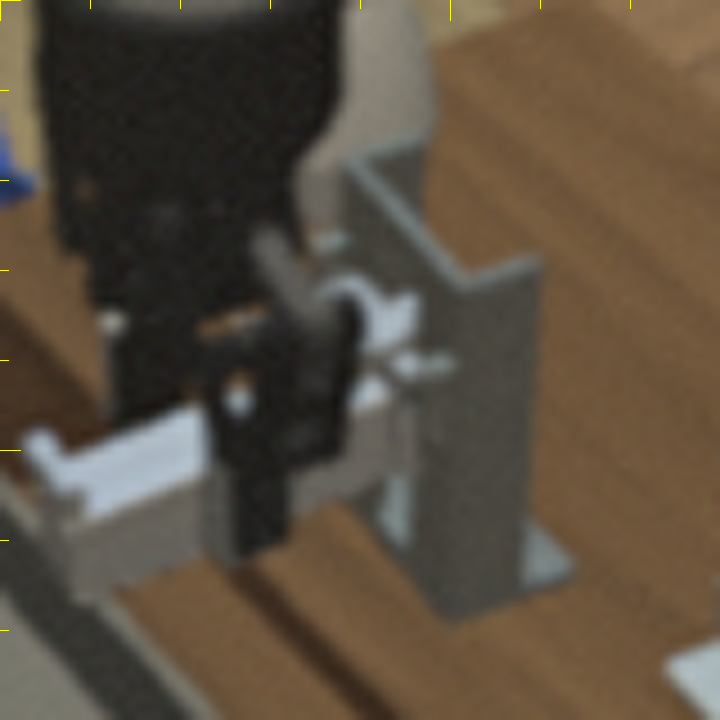

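View pics/w18.png

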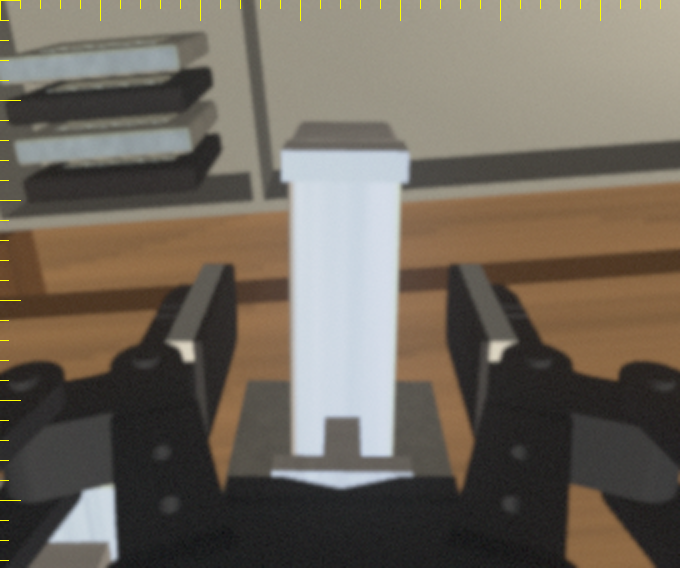

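It hangs by itself, tip a little low, with the fingers clear on both sides. Now up, shut the fingers and move over the pad.

Request:
arm_command(
  increments="0.4 -30 0 0 0; 0.4 -75 0 0 0; 1 -75 0 0 0; 1 -75 -18 0 0; 1 -75 -37 -0.3 0; 1 -75 -37 -0.3 0; 1 -70 -37 -0.3 0; 1 -60 -37 -0.3 0; 1 -60 -37 -0.3 0",
)

```text
clock: 21.7
eef_pos: [655.4, -16.0, 177.1]
eef_rot: [0.551, -0.445, 0.548, 0.445]
wrist_force: [0.5, 0.7, -0.0]
finger_gap: 0.3
```

```bash
python3 - <<'E'
from h import *
s=get_state();print(s["clock"],s["eef_pos"],s["finger_gap"],s["wrist_force"].round(1));print(R(s).round(3))
c=camera("side");crop(c,235,125,315,205,9,"s19")
c=camera("wrist");crop(c,80,100,420,384,2,"w19")
E
```

```text
21.7 [655.4073392  -15.99751666 177.05724588] 0.2564147556917766 [ 0.5  0.7 -0. ]
[[ 0.003 -0.978  0.208]
 [ 0.004  0.208  0.978]
 [-1.    -0.002  0.005]]
```

View pics/s19.png

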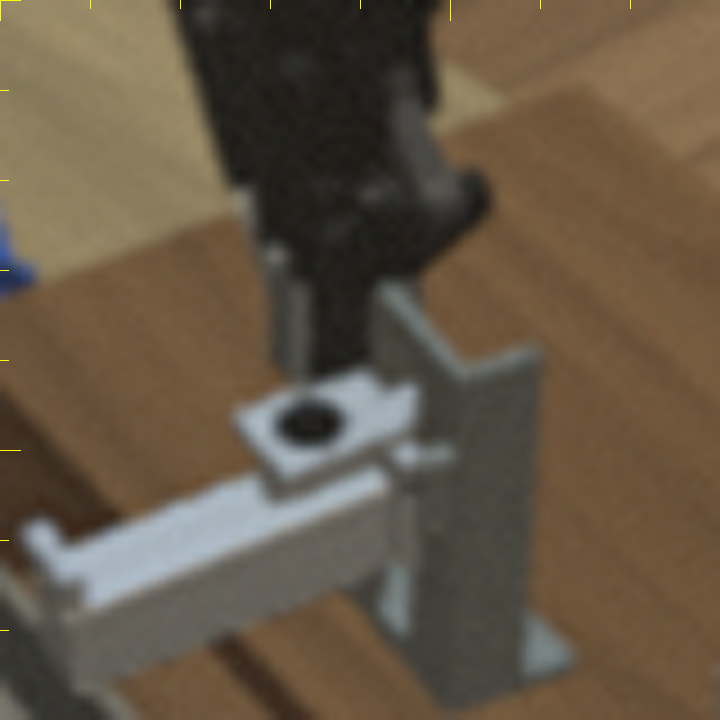

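View pics/w19.png

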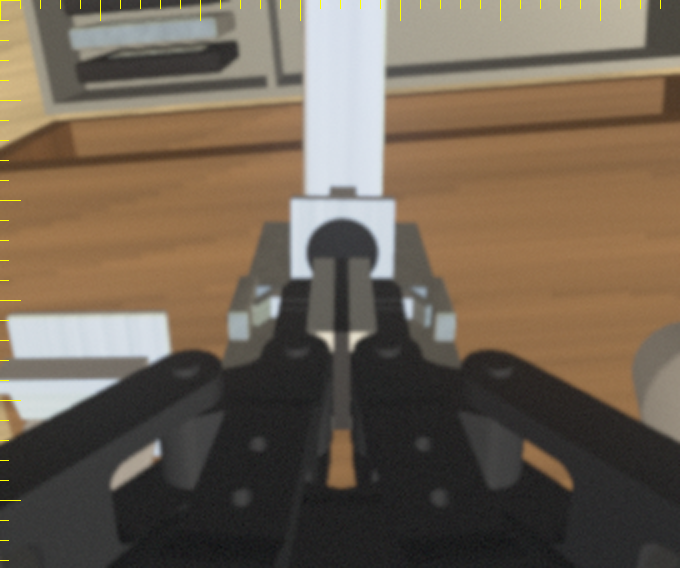

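The closed fingers stand centred just above the pad (at (342,250) in the wrist crop). Pressing down.

Request:
arm_command(
  increments="1 6 0 0 0; 1 12 0 0 0; 1 15 0 0 0; 1 17 0 0 0; 1 19 0 0 0",
)

```text
clock: 22.42
eef_pos: [656.7, -16.1, 160.0]
eef_rot: [0.552, -0.445, 0.547, 0.445]
wrist_force: [-1.6, 1.4, 5.8]
finger_gap: 0.3
```

Request:
arm_command(
  increments="1 2 0 0 0; 1 4 0 0 0; 1 4 0 0 0",
)

```text
clock: 22.8
eef_pos: [657.3, -16.1, 157.1]
eef_rot: [0.553, -0.445, 0.547, 0.444]
wrist_force: [-1.2, 0.6, 4.6]
finger_gap: 0.0
```

Request:
arm_command(
  increments="1 2 0 0 0; 1 4 0 0 0; 1 4 0 0 0",
)

```text
clock: 23.18
eef_pos: [657.2, -16.1, 152.8]
eef_rot: [0.553, -0.445, 0.547, 0.444]
wrist_force: [0.4, 0.3, -0.6]
finger_gap: 0.2
```

Request:
arm_command(
  increments="1 2 0 0 0; 1 4 0 0 0; 1 4 0 0 0",
)

```text
clock: 23.55
eef_pos: [656.9, -15.9, 148.2]
eef_rot: [0.552, -0.445, 0.547, 0.445]
wrist_force: [-0.4, 0.6, -0.6]
finger_gap: -0.4
```

Request:
arm_command(
  increments="1 2 0 0 0; 1 3 0 0 0; 1 3 0 0 0",
)

```text
clock: 23.92
eef_pos: [657.3, -15.0, 146.4]
eef_rot: [0.553, -0.445, 0.546, 0.445]
wrist_force: [-2.2, 1.5, 8.0]
finger_gap: -0.3
```

```bash
python3 - <<'E'
from h import *
s=get_state();print(s["clock"],s["eef_pos"],s["finger_gap"],s["wrist_force"].round(1));print(R(s).round(3))
c=camera("side");crop(c,235,125,315,205,9,"s20")
E
```

```text
23.925 [657.27044442 -15.02987796 146.38666764] -0.25945489189560644 [-2.2  1.5  8. ]
[[ 0.007 -0.978  0.208]
 [ 0.006  0.208  0.978]
 [-1.    -0.006  0.007]]
```

View pics/s20.png

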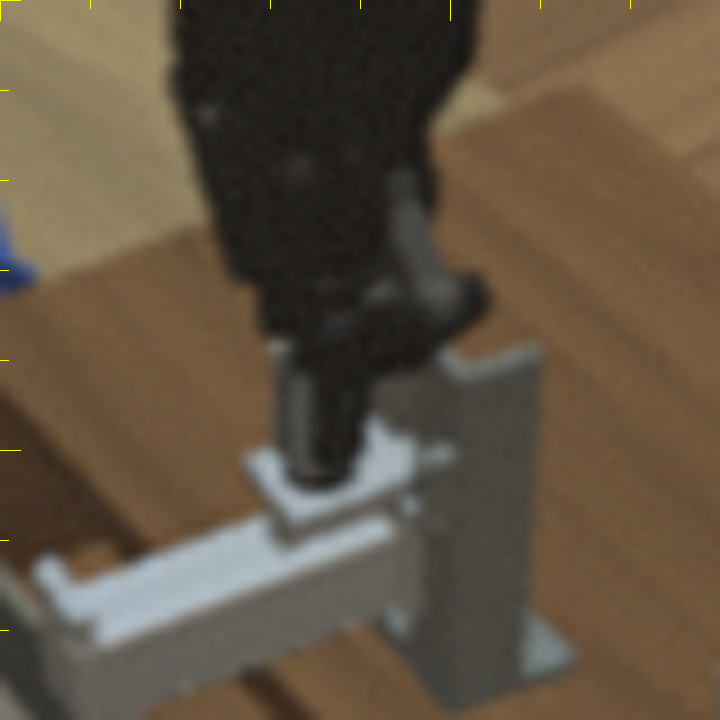

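Force rises to 8 N with the tip at about 185 mm, against 186 mm expected for the locked pad, and the ears are below the noses in the image. One firm final press, then up and round to the front of the tray.

Request:
arm_command(
  increments="1 2 0 0 0; 1 2 0 0 0; 1 0 0 0 0; 1 -30 0 0 0; 1 -70 0 0 0; 1 -70 30 -15 -1; 1 -70 85 -44 -4.6; 1 -70 140 -73 -4.6; 1 -70 198 -104 -4.6; 1 -70 198 -104 -4.6; 1 -70 198 -104 -4.6; 1 -70 198 -104 -4.6; 1 -70 198 -104 -4.6",
)

```text
clock: 25.6
eef_pos: [442.4, -75.8, 214.2]
eef_rot: [0.534, -0.467, 0.528, 0.467]
wrist_force: [0.5, -0.8, -0.3]
finger_gap: 0.2
```

```bash
python3 - <<'E'
from h import *
s=get_state();print(s["clock"],s["eef_pos"],s["finger_gap"],s["wrist_force"].round(1));print(R(s).round(3),sh(s["eef_pos"]))
c=camera("side");crop(c,185,125,335,275,5,"s21");np.save("s21.npy",c,allow_pickle=True)
c=camera("wrist");crop(c,0,0,512,384,1,"w21")
E
```

```text
25.6 [442.3717189  -75.75626381 214.18555465] 0.16354754081909012 [ 0.5 -0.8 -0.3]
[[ 0.007 -0.992  0.128]
 [ 0.005  0.128  0.992]
 [-1.    -0.006  0.006]] [[-194.2 -100.2  104.2]]
```

View pics/s21.png

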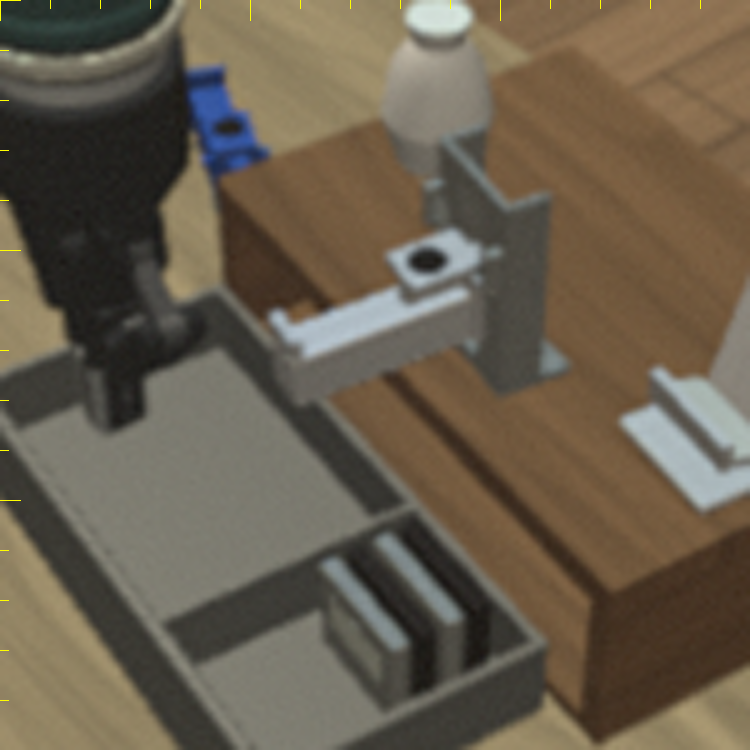

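View pics/w21.png

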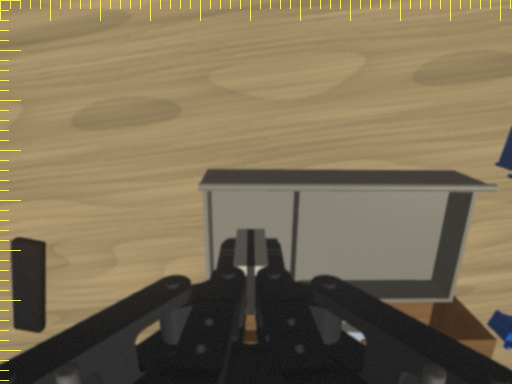

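The bracket sits level and low against the upright. Now checking the hook height and where the tray front is before descending.

```bash
python3 - <<'E'
from h import *
w=camera("wrist");s=get_state()
P=onplane(w,[(250,184.5),(250,190)],85);print("wall",sh(P),"tcp",sh(s["eef_pos"]))
c=np.load("s21.npy",allow_pickle=True).item()
crop(c,260,165,290,195,20,"s21a")
a=np.radians(-12.1);u=np.array([np.cos(a),np.sin(a),0]);n=np.array([-u[1],u[0],0]);z=np.array([0,0,1.])
S=np.array([678.4,-20.7,174])
# pad by dark mask
g=cv2.cvtColor(c["pixels"],cv2.COLOR_RGB2GRAY);m=np.zeros_like(g);m[170:184,262:280]=g[170:184,262:280]<60
nn,l,st,ce=cv2.connectedComponentsWithStats(m);k=1+st[1:,4].argmax();print("pad px",ce[k],st[k])
for dz in(0,2,15): print(dz,proj(c,[S-22*u+(12+dz)*z]))
print("upright TR pred",proj(c,[S-32*n+52*z]),"obs ~",(235+465/9,135+288/9))
E
```

```text
wall [[-175.3  -99.6  -25. ]
 [-169.5  -99.6  -25. ]] tcp [[-194.7 -100.4  104.1]]
pad px [270.  176.7] [267 175   7   4  20]
0 [[270.15191928 175.16570714]]
2 [[270.16055734 174.50573763]]
15 [[270.21701567 170.17698129]]
upright TR pred [[285.65812375 166.4653256 ]] obs ~ (286.6666666666667, 167.0)
```

View pics/s21a.png

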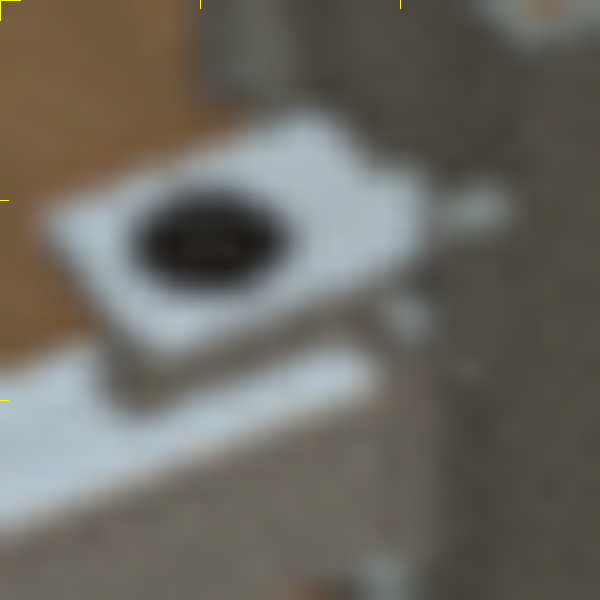

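The pad is at the locked height (row 176.7 against about 175.8 predicted with the systematic shift; unlocked it would be 171). Descending in front of the tray.

Request:
arm_command(
  increments="1 0 6 0 0; 1 60 6 0 0; 1 120 6 0 0; 1 175 6 0 0; 1 203 6 0 0; 1 203 6 0 0; 1 203 6 0 0",
)

```text
clock: 26.62
eef_pos: [438.1, -74.2, 12.1]
eef_rot: [0.535, -0.467, 0.528, 0.466]
wrist_force: [-1.4, -0.7, 0.4]
finger_gap: 0.2
```

Request:
arm_command(
  increments="1 0 -10 0 0; 1 0 -20 0 0; 1 0 -30 0 0; 1 0 -40 0 0; 1 0 -50 0 0; 1 0 -60 0 0; 1 0 -70 0 0; 1 0 -80 0 0; 1 0 -90 0 0; 1 0 -100 0 0; 1 0 -100 0 0",
)

```text
clock: 28.0
eef_pos: [539.0, -87.2, 13.1]
eef_rot: [0.535, -0.468, 0.527, 0.466]
wrist_force: [0.3, 0.4, -0.2]
finger_gap: -0.1
```

```bash
python3 - <<'E'
from h import *
s=get_state();print(s["clock"],s["eef_pos"],s["finger_gap"],s["wrist_force"].round(1));print(R(s).round(3),sh(s["eef_pos"]))
c=camera("side");crop(c,185,125,385,275,4,"s22")
E
```

```text
28.0 [538.97915687 -87.15266512  13.12237049] -0.050278747874051934 [ 0.3  0.4 -0.2]
[[ 0.011 -0.992  0.128]
 [ 0.005  0.128  0.992]
 [-1.    -0.01   0.006]] [[-96.9 -98.9 -96.9]]
```

View pics/s22.png

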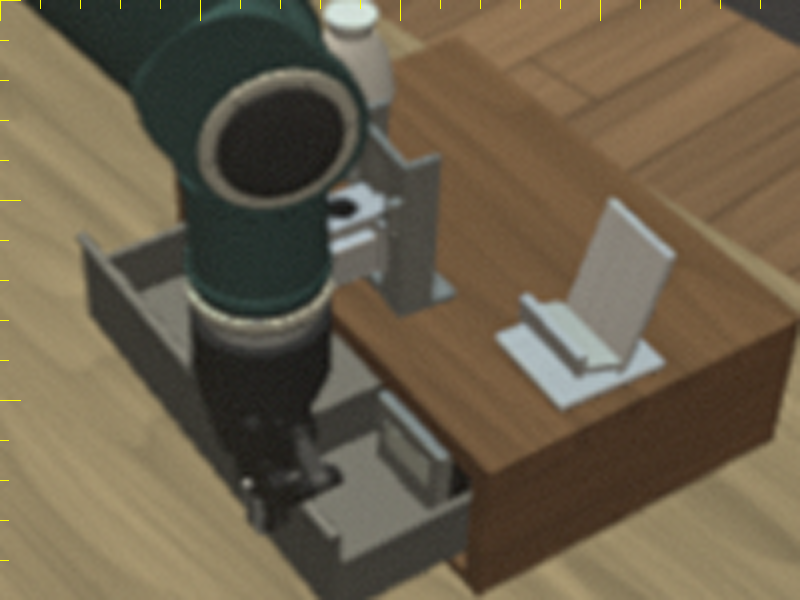

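Request:
arm_command(
  increments="1 0 -8 0 0; 1 0 -16 0 0; 1 0 -24 0 0; 1 0 -30 0 0; 1 0 -30 0 0",
)

```text
clock: 28.68
eef_pos: [569.5, -91.0, 13.6]
eef_rot: [0.535, -0.468, 0.527, 0.465]
wrist_force: [-0.0, -1.1, 0.1]
finger_gap: -0.0
```

Request:
arm_command(
  increments="1 0 -3 0 0; 1 0 -6 0 0; 1 0 -6 0 0",
)

```text
clock: 29.05
eef_pos: [575.5, -91.8, 13.7]
eef_rot: [0.535, -0.468, 0.527, 0.465]
wrist_force: [-1.6, 1.2, 0.1]
finger_gap: 0.2
```

Request:
arm_command(
  increments="1 0 -2 0 0; 1 0 -4 0 0; 1 0 -4 0 0",
)

```text
clock: 29.42
eef_pos: [575.3, -91.8, 13.3]
eef_rot: [0.534, -0.466, 0.528, 0.468]
wrist_force: [-12.6, 1.0, 8.6]
finger_gap: 0.3
```

```bash
python3 - <<'E'
from h import *
s=get_state();print(s["clock"],s["eef_pos"],s["finger_gap"],s["wrist_force"].round(1));print(sh(s["eef_pos"]))
c=camera("side");crop(c,205,115,395,275,4,"s23")
E
```

```text
29.425 [575.25405778 -91.78342115  13.3226043 ] 0.27308047961556686 [-12.6   1.    8.6]
[[-60.4 -98.7 -96.7]]
```

View pics/s23.png

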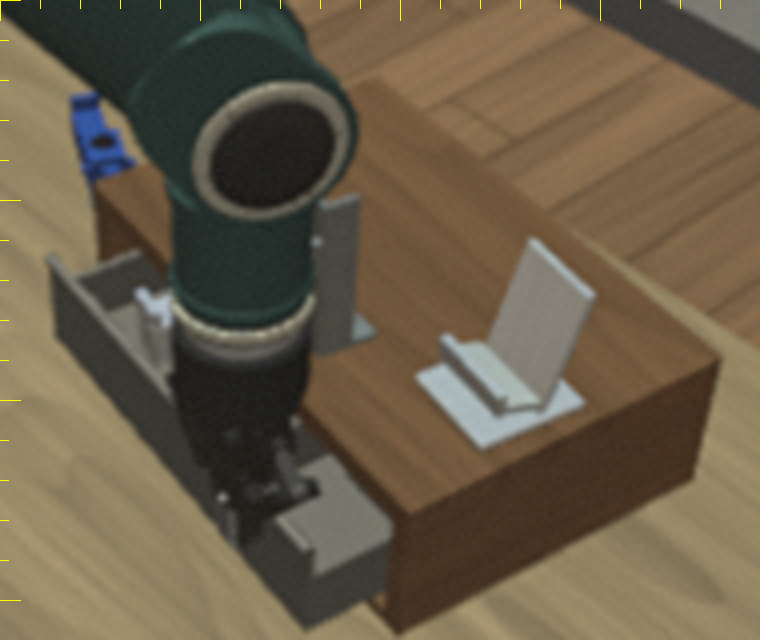

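The tray is at its stop: 12.6 N, finger centre at -60.4 mm against -61 expected, and the corner is back at (308,552) in the crop. Backing off and checking.

Request:
arm_command(
  increments="1 0 10 0 0; 1 0 40 0 0; 1 0 90 0 0; 1 -60 110 0 0; 1 -120 110 -40 0; 1 -120 110 -100 0; 1 -120 110 -150 0; 1 -120 110 -150 0; 1 -120 110 -150 0",
)

```text
clock: 30.6
eef_pos: [446.7, -226.7, 131.9]
eef_rot: [0.534, -0.466, 0.528, 0.468]
wrist_force: [0.5, 0.3, -0.9]
finger_gap: 0.3
```

```bash
python3 - <<'E'
from h import *
s=get_state();print(s["clock"],s["eef_pos"],s["joint_vel"].round(2),s["wrist_force"].round(1))
c=camera("side");crop(c,205,115,395,275,4,"s24")
c=camera("top");crop(c,120,90,400,270,2,"t24")
g=cv2.cvtColor(camera("side")["pixels"],cv2.COLOR_RGB2GRAY)
E
```

```text
30.6 [ 446.69073695 -226.73896626  131.88568811] [-0.02  0.   -0.02  0.01  0.    0.    0.  ] [ 0.5  0.3 -0.9]
```

View pics/s24.png

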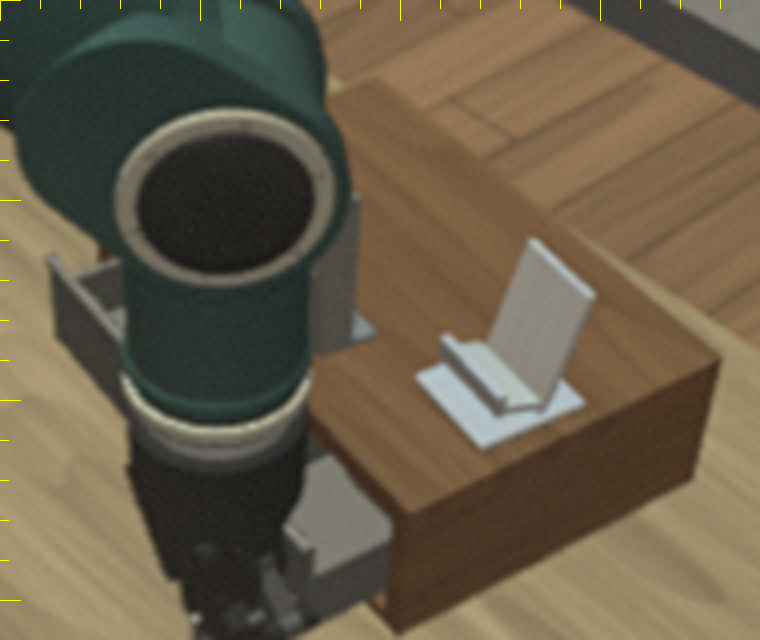

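View pics/t24.png

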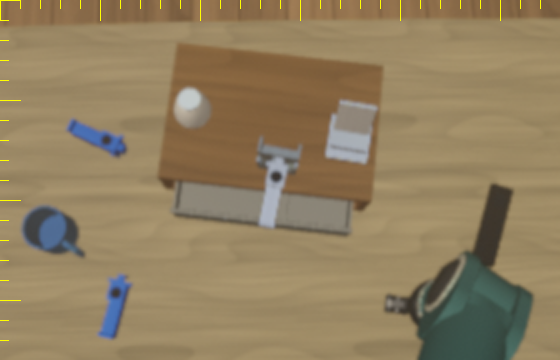

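The top view shows the tray home and the bystanders in place. I'll move aside for one clear side view of the bracket.

Request:
arm_command(
  increments="1 -40 20 60 0; 1 -40 20 120 0; 1 -40 20 180 0; 1 -40 20 240 0; 1 -40 20 300 0; 1 -40 20 360 0; 1 -40 20 420 0; 1 -40 20 420 0; 1 -40 20 420 0; 1 -40 20 420 0",
)

```text
clock: 32.0
eef_pos: [479.6, 191.9, 175.0]
eef_rot: [0.534, -0.466, 0.528, 0.468]
wrist_force: [0.4, -0.4, -0.0]
finger_gap: -0.5
```

```bash
python3 - <<'E'
from h import *
s=get_state();print(s["clock"],s["eef_pos"],s["joint_vel"].round(2),s["wrist_force"].round(1))
c=camera("side");crop(c,205,115,395,275,4,"s25")
t=camera("top");crop(t,190,100,320,220,6,"t25")
a=np.radians(-12.1);u=np.array([np.cos(a),np.sin(a),0]);z=np.array([0,0,1.])
S=np.array([678.4,-20.7,174])
g=cv2.cvtColor(c["pixels"],cv2.COLOR_RGB2GRAY);m=np.zeros_like(g);m[170:184,262:280]=g[170:184,262:280]<60
nn,l,st,ce=cv2.connectedComponentsWithStats(m);k=1+st[1:,4].argmax();print("pad px",ce[k],st[k])
for dz in(0,15): print(dz,proj(c,[S-22*u+(12+dz)*z]))
E
```

```text
32.0 [479.60659716 191.92700341 175.01111622] [ 0.01 -0.   -0.   -0.   -0.    0.   -0.  ] [ 0.4 -0.4 -0. ]
pad px [270.14285714 176.66666667] [267 175   7   4  21]
0 [[270.15191928 175.16570714]]
15 [[270.21701567 170.17698129]]
```

View pics/s25.png

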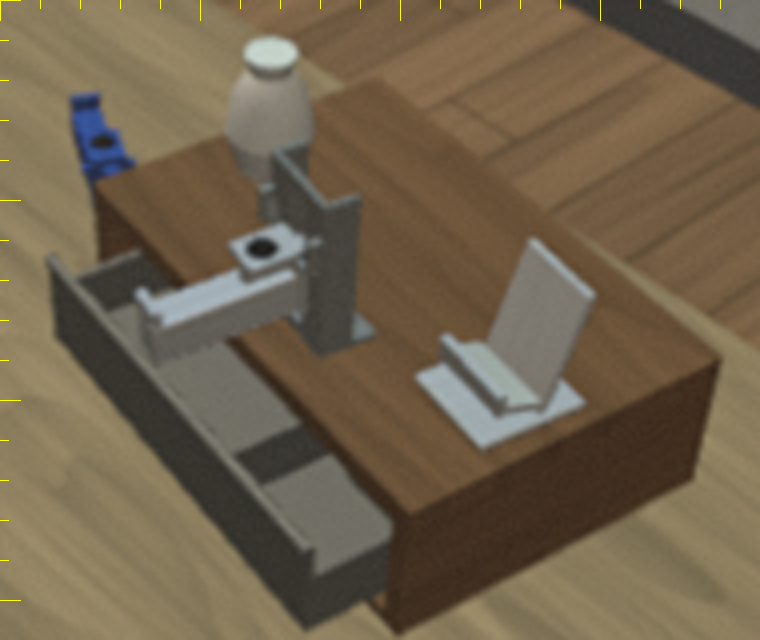

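View pics/t25.png

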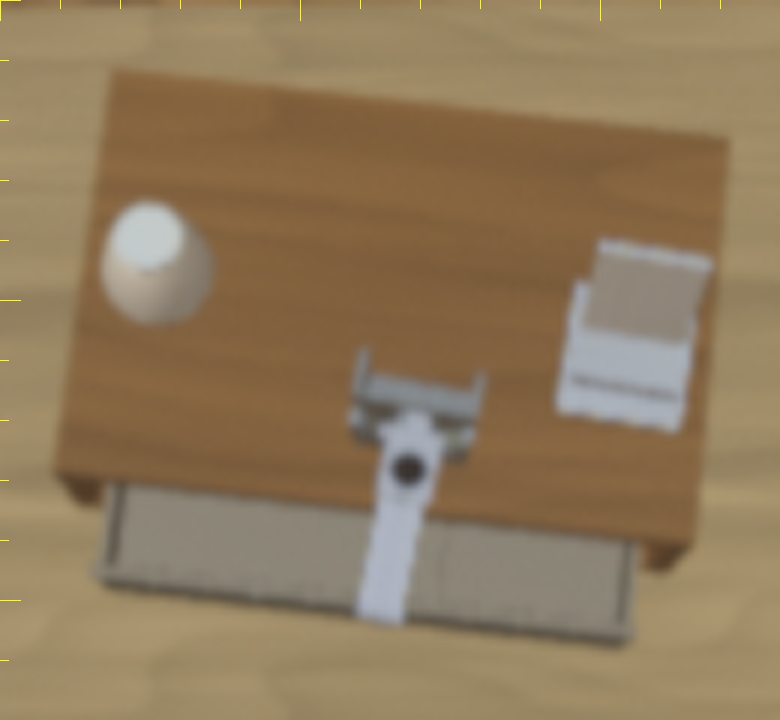

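Everything is in place. The bracket is locked in the slot and in line, the tray is as far in as at the start, the vase and phone stand are unmoved, and the arm is clear.

```bash
python3 -c "
from station import *
print(close_job())"
```

```text
the job is handed in; nothing more can be done
None
```

I pulled the tray out about 120 mm and hooked the bracket into the upper slot. I let go with it hanging on the catches, pressed the pad until it snapped home, and pushed the tray back in. The job was handed in at about 32 s of the 61 s; `close_job()` gives no verdict.

**Last checks**
- **Bracket:** the pad is at its locked height in the side view (row 176.7; about 175.8 predicted for locked, about 171 if still on the catches). The final press met 8 N with the fingertips at about 185 mm, against 186 mm expected. In the views it sits level and in line with the upright.
- **Tray:** it met its stop at 12.6 N, within 1 mm of the expected place, and looks as it did at the start.
- **Bystanders:** the vase and phone stand show the same pixel positions as at the start. The mug was far from every move and looks in place; the arm partly hid the remote in the last view that showed it, but nothing touched it.
- **Arm:** at rest and clear of everything, with no force at the wrist.

**What disagreed**
- **Fingertip height:** the real fingertips sit about 39 mm higher than the reported TCP. My first try at hooking the tray passed over the wall without touching it. I measured the offset with an 11 N touch on the wall's top edge and used it from then on.
- **Camera offset:** the wrist camera and the two fixed cameras differ by about 3.5 mm sideways. I used the wrist camera's values, and the bracket met the face where they predicted.

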